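Charge a grinding jar and clip its lid shut

TASK

Tip all five white grinding balls from the blue cup into the steel grinding jar and stand the empty cup upright on the bench again. Then set the yellow lid on the jar, press it down past the four spring catches until it snaps, and keep pressing it fully down against the rubber seal, with about 10 N or somewhat more: finish while still pressing, do not let go of the lid. Leave everything else on the bench where it is.

Things in the scene. Friction and masses are not known exactly. Their poses are not given: they have to be found in the camera images.
- jar: the steel grinding jar, fixed to the bench on a round grey foot (140 mm across, 15 mm high). Origin: centre of the foot's underside, z up. Jar tube 84 mm outside, 76 mm inside; rigid rim 75 mm, inner floor 20 mm above the bench. Four orange posts, tops 99 mm above the bench, inner faces 57 mm from the jar's axis, stand at 45, 135, 225 and 315 degrees from its x axis
- jar_rim (a point): centre of the jar's mouth at the level of the rigid rim, 75 mm above the bench. Around it each orange post carries a smooth sprung steel ball catch, 10 mm diameter, centre 15 mm above the rim, tip 42.7 mm from the jar's axis, yielding outwards by up to 7 mm
- jar_floor (a point): centre of the jar's inner floor, 20 mm above the bench
- seal (a joint): how far the black rubber seal ring on the jar's rim (74 mm inside, 84 mm outside) is squeezed down, m: 0 = free, 6 mm proud of the rim; 0.006 = level with the rim. Springy, 1.6 N per mm. With the lid snapped in but not pressed it reads about 0.001 to 0.003; about 7 N of push on the lid brings it to 0.0045 and 9 N to 0.006
- lid: the loose clip lid, about 140 g, round, lying on the bench knob up. Origin: centre of its underside, z up. From the bottom: a steel plug 64 mm across (54 mm at its foot), 8 mm deep, that goes into the jar's mouth; a yellow disc 90 mm across, 8 mm thick, edge rounded; an upright round black knob, 26 mm diameter, from 16 to 50 mm above the origin
- lid_seat (a point): centre of the underside of the lid's yellow disc, 8 mm above the lid's origin; it comes down onto jar_rim. As the lid is pressed its edge spreads the catches: the push rises to about 8 to 18 N, then drops suddenly when this point is some 11 mm above jar_rim and the catches close over the disc. Then the seal pushes back until the disc lands on the rigid rim
- lid_knob (a point): centre of the top of the lid's knob, 50 mm above the lid's origin
- cup: the loose blue plastic cup, 90 g empty, standing on the bench with the five balls in it. Origin: centre of its underside, z up. 65 mm high, outside diameter 54 mm at the foot widening evenly to 68 mm at the rim, wall 3 mm, floor 4 mm thick. The balls roll out when it is tipped by about 90 to 110 degrees
- cup_rim (a point): centre of the cup's mouth, 65 mm above its origin
- dishes: bystander: stack of three petri dishes, 60 mm across, 45 mm high; origin under its centre
- bottle: bystander: amber glass jar, 66 mm across, 140 mm high; origin under its centre
- beaker: bystander: empty glass beaker with a paper label, 68 mm across, 90 mm high; origin under its centre
- dishbowl: bystander: small white porcelain dish, 90 mm across, 35 mm high; origin under its centre
- scoop: bystander: steel spoon lying on the bench; origin under its middle
- ball0_center (a point): centre of a white ceramic grinding ball, 18 mm diameter, 16 g
- ball1_center (a point): centre of a white ceramic grinding ball, 18 mm diameter, 16 g
- ball2_center (a point): centre of a white ceramic grinding ball, 18 mm diameter, 16 g
- ball3_center (a point): centre of a white ceramic grinding ball, 18 mm diameter, 16 g
- ball4_center (a point): centre of a white ceramic grinding ball, 18 mm diameter, 16 g
Not all that is in view belongs to the job. What is shaped like the lid but pink or red is not meant.

How it is judged (in metres and radians):
On the way, in this order (a step that is already met when the one before it is completed fails the run):
1. all five balls lie inside the jar (horizontal distance between each of ball0_center, ball1_center, ball2_center, ball3_center, ball4_center and jar_floor below 0.036 m and z of ball0_center in the frame of jar_floor between 0 and 0.045 m and z of ball1_center in the frame of jar_floor between 0 and 0.045 m and z of ball2_center in the frame of jar_floor between 0 and 0.045 m and z of ball3_center in the frame of jar_floor between 0 and 0.045 m and z of ball4_center in the frame of jar_floor between 0 and 0.045 m), for 0.2 s.
2. the empty cup stands upright on the bench, let go (height (world z) of cup between -0.005 and 0.008 m and angle between cup's own z axis and vertical below 0.12 rad and contact force between cup and the arm below 0.3 N and contact force between cup and the fingers below 0.3 N and linear speed of cup below 0.03 m/s), for 0.2 s.
3. the lid has snapped in under the catches, straight and centred on the jar (horizontal distance between lid_seat and jar_rim below 0.006 m and angle between the z axis of lid and the z axis of jar, either way round below 0.08 rad and angle between lid's own z axis and vertical below 0.08 rad and z of lid_seat in the frame of jar_rim below 0.006 m), for 0.1 s.
At the end, for the whole second after the job is handed in: All five balls lie in the jar; the cup stands upright on the bench, untouched; the lid is snapped in, within 6 mm of centre and 0.08 rad of level, and the fingers still press it: disc within 2.2 mm of the rim, seal squeezed over 4.5 mm (about 7 N), over 2.5 N of finger contact (all of step 1 and all of step 2 and horizontal distance between lid_seat and jar_rim below 0.006 m and angle between the z axis of lid and the z axis of jar, either way round below 0.08 rad and angle between lid's own z axis and vertical below 0.08 rad and z of lid_seat in the frame of jar_rim below 0.0022 m and value of joint seal above 0.0045 m and contact force between the fingers and lid above 2.5 N); the arm keeps its last pose, push and grip.
It fails at once if a bystander is pushed more than 40 mm from its place or tipped over (distance of any of dishes, bottle, beaker, dishbowl, scoop from where it was at the start of the episode above 0.04 m or angle between any of dishes, bottle, beaker, dishbowl, scoop's own z axis and vertical above 0.5 rad).
It also fails if it takes over 72 s, if anything falls off the work surface, if the arm or the gripper's body presses on something with over 40 N, if the wrist force passes 120 N, or if a joint passes its speed limit or range.

ROBOT

A 6-joint arm with a two-finger parallel gripper is mounted at the origin on the work surface. World frame = base frame: x ahead of the robot, y to its left, z up, the work surface at z = 0. Lengths are in mm, angles in degrees, forces in N, time in s.
With the tool pointing down it reaches from about 300 to 850 mm from the base axis. Payload 4.2 kg.
Tool frame: the origin (TCP) lies at the very end of the fingers, on their centre line; the grasp point (between the pads) lies 19 mm behind it (env.tcp_to_grasp is the distance from the TCP to the grasp point, in mm); z points along the fingers, y is the line along which they close (so a half turn about z gives the same grasp; the last joint's range is limited). The gripper opens to 91 mm and grips with 3 to 60 N. Pads are 32 mm wide; open, the fingers measure 118 mm over their backs; the gripper's body (76 mm by 178 mm) begins 60 mm behind the grasp point.
Start: joints at [65.833, 18.312, 89.639, -0, 72.044, -1.146], TCP at [224.872, 529.222, 213.976] pointing down, gripper open.
Joint ranges: [-177.97, 177.97], [-48.28, 115.42], [12.27, 149.76], [-77.06, 257.06], [2.81, 150.46], [-146.56, 146.56]. Speed limits (degrees/s): [147.25, 147.25, 180, 180, 180, 180].

INTERFACE

Orientations are given as [roll, pitch, yaw] about the fixed x, y, z axes, in that order (R = Rz(yaw) Ry(pitch) Rx(roll)).
In Python, from workcell import env gives the robot as it stands.
- The arm moves only by the tool move_arm, never from a script. Its argument "plan" is a list of rows, each a list of 3 entries, a list of its own where there are three numbers: the shift along the world's x, y, z in cm, then the turn about the world's z in degrees, then the closure, from 0 (fully open) to 1 (shut). In form: [[[x, y, z], turn, claw], ...]. A call has 1 to 5 rows; each row shifts and turns the commanded pose from where the row before left it; what a row does not reach is not made up. A row lasts 1/10 s, in which the tool goes at most 50 mm and 8.59 degrees, less where a joint would pass 70% of its speed; a pose out of reach is approached as far as the arm can. A call is refused whole if a number of a shift passes 5 or a number of a turn 8.59, either way. A call with a gripper value outside its range is refused whole. The fingers move at their own pace and stop on an object; "squeeze" is the grip in N (left out, the last holds). Time passes only in rows, so rows that do not move let the fingers close. It gives the time, the measured TCP pose, the force, the opening and the grip force at its end, in the units of the state.
- env.state(): the state, without advancing time (a new reading comes with each control period).
- env.grab_frame(name): name is "scene" or "side" or "wrist"; returns a dict with "frame" (420x560x3 uint8, red, green, blue), "z_map" (420x560 float32, mm along the optical axis (not along the pixel's ray), 0 where there is no reading), "fovy" (degrees; the focal length in pixels is half the picture's height over the tangent of half this angle, whatever the lens; pixels are square), "cx", "cy" (the principal point, pixels), "position" and "orientation" of the camera in the world. Camera axes: x right, y down, z forward; pixel columns grow to the right and rows downward; lengths in mm; the calibration is good to about 2 mm. A picture is of the moment at which its call begins.
- env.job_done(): hands the job in; it is judged then, once.
Trained networks look in a picture, given as the dict that the camera call returned (one of the last four; its "shot" number tells which), for a name from the list of things; names that differ only in an ending like _2 or _b are one class to them, and where a whole thing is asked for, a point or a joint stands for the part that bears it (a point fixed in the world has none). Each returns a list of dicts, best first, with "score" (0 to 1); they miss things now and then, are a little off and sometimes report something else, mostly with a low value. They report only what shows in the picture. A call takes as long as a camera call. They do not tell look-alikes from the thing itself.
- env.search_frame(picture, label): "point" ([column, row] in pixels, amid what is visible of it).
- env.landmark_of(picture, label): "point" ([column, row] in pixels: a listed point, or the origin of a listed thing).
The state is a dict: "time_s": time; "qpos": joint angles; "qvel": joint speeds; "effort": joint torques, N m; "ee_pos": TCP position; "ee_rot": TCP orientation; "force": force on the tool from outside, world axes, zero at the start; "torque": the same for the moment, N m; "gripper_width": finger opening in mm; "gripper_force": force on a finger pad.
Only numpy, scipy, OpenCV 4.12 (cv2) and the standard library are available. Lean on these libraries where they do the work, as an engineer would, in place of code of your own. Each camera call takes 0.05 s, during which the arm holds its last target. There are 200 camera calls.

## Working session

There is one attempt and no reset: what is moved stays moved. The work goes in short steps, Python scripts to look and compute and a tool call to move; the robot and the scene stay as the last step left them, time stands still between calls to the robot, and variables do not carry over. Pictures are saved under pics/ and viewed, at most 10 in all, crops included, and the job is handed in when it is done.

Besides the shell and the picture viewer there is one more tool, called after "Call:" in YAML: its name, and indented under it one key for each argument. move_arm: Moves the arm, as the interface text tells. Its arguments: {"type":"object","properties":{"plan":{"type":"array","items":{"type":"array"}},"squeeze":{"type":"number"}},"required":["plan"]}

```bash
ls; mkdir -p pics
cat > h.py <<'E'
import numpy as np,cv2
from workcell import env
from scipy.spatial.transform import Rotation as R
def rot(o):
    o=np.array(o,float)
    return o if o.shape==(3,3) else (R.from_quat(o).as_matrix() if o.size==4 else R.from_euler('xyz',o,degrees=True).as_matrix())
def ray(p,uv):
    f=p['frame'].shape[0]/2/np.tan(np.radians(p['fovy'])/2)
    return rot(p['orientation'])@np.array([(uv[0]-p['cx'])/f,(uv[1]-p['cy'])/f,1.])
def at_z(p,uv,z):
    d=ray(p,uv);o=np.array(p['position']);return o+d*(z-o[2])/d[2]
def at_depth(p,uv):
    u,v=np.round(uv).astype(int);return np.array(p['position'])+ray(p,uv)*float(p['z_map'][v,u])
def tri(obs):  # [(pic,uv)...] least squares
    A=np.zeros((3,3));b=np.zeros(3)
    for p,uv in obs:
        d=ray(p,uv);d/=np.linalg.norm(d);M=np.eye(3)-np.outer(d,d);A+=M;b+=M@np.array(p['position'])
    return np.linalg.solve(A,b)
def cloud(p):
    h,w=p['z_map'].shape;u,v=np.meshgrid(np.arange(w),np.arange(h));z=p['z_map']
    f=h/2/np.tan(np.radians(p['fovy'])/2)
    c=np.stack([(u-p['cx'])/f*z,(v-p['cy'])/f*z,z],-1)
    return c@rot(p['orientation']).T+np.array(p['position'])
def save(p,n,crop=None,s=1):
    im=p['frame'][...,::-1]
    if crop: x0,y0,x1,y1=crop;im=im[y0:y1,x0:x1]
    cv2.imwrite('pics/'+n,cv2.resize(im,None,fx=s,fy=s,interpolation=cv2.INTER_CUBIC))
E
python3 - <<'E'
from h import *
P={n:env.grab_frame(n) for n in('scene','side','wrist')}
print({n:(p['position'],p['orientation'],p['fovy'],p['shot']) for n,p in P.items()})
ims=[]
for n,p in P.items():
    for l in('jar','jar_rim','lid','lid_knob','cup','cup_rim','dishes','bottle','beaker','dishbowl','scoop'):
        for r in env.landmark_of(p,l)[:3]:
            print(n,l,np.round(r['point']),round(r['score'],2),end=' | ')
    print()
save(P['scene'],'s.png',s=1.4);save(P['side'],'d.png',s=1.4)
E
```

```text
pics
{'scene': (array([1033.99145387,  470.34182434,  842.7344685 ]), array([-1.37487956e+02,  9.50562359e-02,  1.36423573e+02]), 53.13722056727342, 1), 'side': (array([ 520.04440839, -870.06943345, 1046.80522968]), array([-139.8754263 ,    0.84058142,   -1.38612468]), 45.95561149447656, 2), 'wrist': (array([148.12288677, 561.49439515, 384.23150863]), array([163.25304836,   0.1686368 ,  66.93313268]), 66.37214246344239, 3)}
scene jar [308. 246.] 0.78 | scene jar [318. 199.] 0.7 | scene jar_rim [313. 227.] 0.81 | scene lid [236. 164.] 0.97 | scene lid [273. 198.] 0.68 | scene lid [237. 129.] 0.65 | scene lid_knob [271. 183.] 0.78 | scene lid_knob [279. 128.] 0.6 | scene lid_knob [234. 116.] 0.58 | scene cup [383. 281.] 0.59 | scene cup_rim [388. 266.] 0.96 | scene dishes [318. 198.] 0.8 | scene dishes [308. 240.] 0.7 | scene bottle [196. 187.] 0.81 | scene beaker [361. 338.] 0.96 | scene dishbowl [296. 308.] 0.7 | scene dishbowl [384. 282.] 0.6 | scene dishbowl [218. 244.] 0.3 | scene scoop [218. 240.] 0.74 | scene scoop [197. 190.] 0.51 | 
side jar [285. 201.] 0.72 | side jar_rim [289. 182.] 0.95 | side jar_rim [285. 200.] 0.3 | side lid [273. 258.] 0.88 | side lid [267. 312.] 0.77 | side lid [200. 316.] 0.7 | side lid_knob [221. 361.] 0.9 | side lid_knob [200. 304.] 0.86 | side lid_knob [268. 304.] 0.8 | side cup [269. 157.] 0.73 | side cup [327. 311.] 0.67 | side cup_rim [270. 140.] 0.96 | side dishes [240. 232.] 0.95 | side bottle [329. 313.] 0.91 | side beaker [313. 142.] 0.61 | side dishbowl [337. 171.] 0.6 | side dishbowl [314. 140.] 0.44 | side scoop [348. 248.] 0.91 |
```

View pics/s.png

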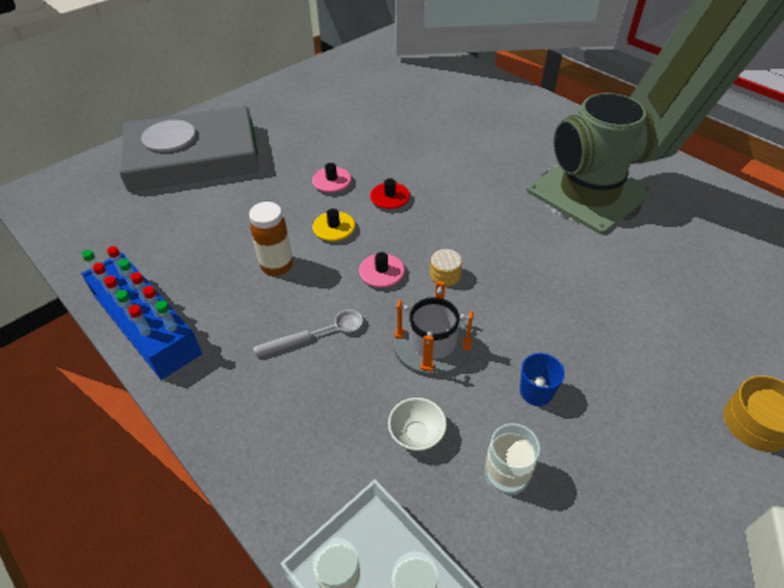

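View pics/d.png

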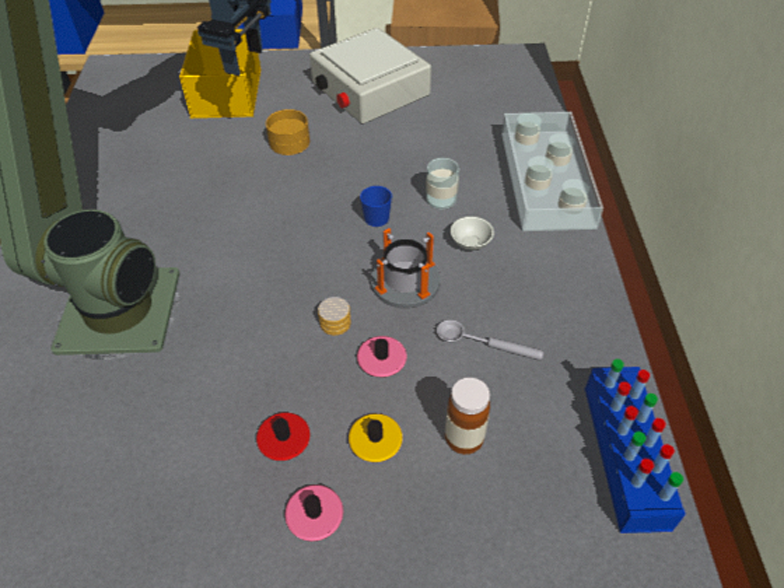

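The scene view shows the yellow lid at about (238,161) px, with the look-alikes pink (237,128), pink (272,192) and red (279,139). The blue cup is at (387,271) and the jar at (310,230). In the side view the yellow lid is at (268,312), the cup at (269,146) and the jar at (290,190). I choose the yellow lid and the small blue cup, which has a white ball in it.

Run:
```python
from h import *
s=env.grab_frame('scene');d=env.grab_frame('side')
def seg(p,f,box):
    x0,y0,x1,y1=box;h=cv2.cvtColor(p['frame'],cv2.COLOR_RGB2HSV)
    m=np.zeros(h.shape[:2],bool);m[y0:y1,x0:x1]=f(h[y0:y1,x0:x1]);return m
blue=lambda h:(h[...,0]>105)&(h[...,0]<130)&(h[...,1]>150)
yel=lambda h:(h[...,0]>20)&(h[...,0]<32)&(h[...,1]>150)
ora=lambda h:(h[...,0]>3)&(h[...,0]<16)&(h[...,1]>170)
from scipy.optimize import least_squares
def circ(q):
    r=least_squares(lambda c:np.hypot(q[:,0]-c[0],q[:,1]-c[1])-c[2],[*q[:,:2].mean(0),35],loss='soft_l1',f_scale=2);return np.round(r.x,1)
for n,p,bb,yb,ob in(('scene',s,(360,245,410,295),(215,145,260,178),(275,200,345,270)),('side',d,(250,125,285,165),(245,292,292,332),(262,160,315,216))):
    C=cloud(p)
    q=C[seg(p,blue,bb)];z=np.percentile(q[:,2],[1,99]);print(n,'cup z',z,'rim circle',circ(q[q[:,2]>58]),len(q))
    q=C[seg(p,yel,yb)];t=q[np.abs(q[:,2]-np.median(q[:,2]))<3];print('lid z',np.percentile(q[:,2],[1,50,99]),'circ',circ(t),((t.max(0)+t.min(0))/2)[:2])
    q=C[seg(p,ora,ob)];q=q[q[:,2]>60];print('orange',len(q),'ztop',q[:,2].max())
    _,l,c=cv2.kmeans(q[:,:2].astype(np.float32),4,None,(3,50,.1),10,2);
    for i in range(4):
        t=q[l.ravel()==i];print('  post',t.min(0).round(),t.max(0).round())
    for l,z in(('jar_rim',75),('cup_rim',65),('lid_knob',50),('dishes',0),('bottle',0),('beaker',0),('dishbowl',0),('scoop',0)):
        print(l,[(at_z(p,r['point'],z)[:2].round(),round(r['score'],2)) for r in env.landmark_of(p,l)[:2]])
print(tri([(s,env.landmark_of(s,'cup_rim')[0]['point']),(d,env.landmark_of(d,'cup_rim')[0]['point'])]).round(1),tri([(s,env.landmark_of(s,'jar_rim')[0]['point']),(d,env.landmark_of(d,'jar_rim')[0]['point'])]).round(1))
save(s,'crop.png',(210,110,410,300),3)
```

```text
scene cup z [ 0.46481894 65.38921695] rim circle [509.6 242.9  31.9] 858
lid z [-0.43983526 14.34064143 45.94586663] circ [ 498.3 -299.8   33.3] [ 498.36160474 -298.86970044]
orange 187 ztop 842.7344684967177
  post [593.   2.  62.] [604.  13.  98.]
  post [509.  14.  60.] [537. 111. 101.]
  post [592.  81.  61.] [618.  98.  99.]
  post [1034.  470.  843.] [1034.  470.  843.]
jar_rim [(array([566.,  65.]), 0.96), (array([ 522., -287.]), 0.39)]
cup_rim [(array([516., 246.]), 0.86)]
lid_knob [(array([ 341., -297.]), 0.98), (array([ 518., -132.]), 0.73)]
dishes [(array([440., -35.]), 0.83)]
bottle [(array([ 647., -293.]), 0.86)]
beaker [(array([656., 303.]), 0.7)]
dishbowl [(array([702., 156.]), 0.86)]
scoop [(array([ 722., -100.]), 0.79), (array([660., 298.]), 0.63)]
side cup z [ 1.40139375 66.45043971] rim circle [508.5 238.8  31.6] 510
lid z [ 8.23187628 15.04132045 27.03510948] circ [ 499.  -300.1   33.8] [ 499.02577563 -302.27033754]
orange 170 ztop 1046.8052296751905
  post [510.  10.  61.] [520.  26. 101.]
  post [ 520. -870. 1047.] [ 520. -870. 1047.]
  post [524.  77.  60.] [617. 105. 102.]
  post [592.  -3.  60.] [604.   8. 101.]
jar_rim [(array([559.,  48.]), 0.77)]
cup_rim [(array([511., 247.]), 0.89)]
lid_knob [(array([ 349., -294.]), 0.92), (array([ 514., -130.]), 0.72)]
dishes [(array([424., -56.]), 0.85), (array([ 646., -297.]), 0.71)]
bottle [(array([ 644., -301.]), 0.73)]
beaker [(array([652., 293.]), 0.81)]
dishbowl [(array([705., 153.]), 0.86)]
scoop [(array([ 711., -109.]), 0.94), (array([551.,  56.]), 0.65)]
[513.  246.   63.8] [559.3  58.9  63.6]
```

View pics/crop.png

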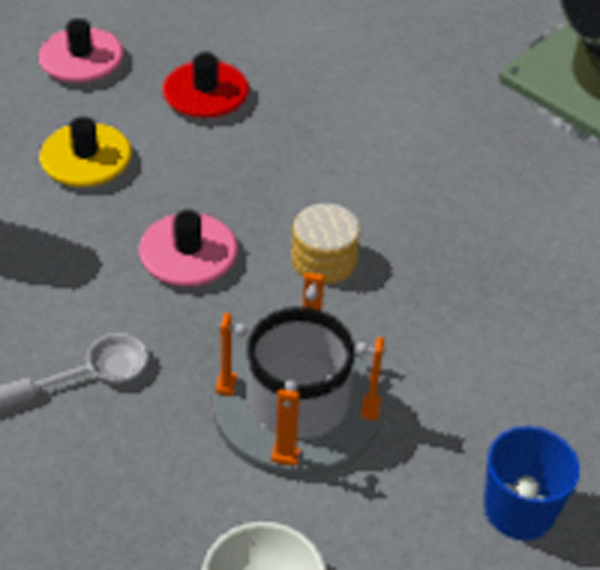

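The crop confirms it: the yellow lid stands apart from two pink and one red look-alike. The jar has its four orange posts, and the cup has white balls in it.

Run:
```python
from h import *
s=env.state();print(s['ee_pos'],s['ee_rot'],s['gripper_width'],s['force']);print(rot(s['ee_rot']).round(3),env.tcp_to_grasp)
```

```text
[224.88710537 529.22317772 213.99515988] [ 1.79992300e+02 -5.65261567e-04  1.56975563e+02] 91.46053678209391 [ 0.51599182 -0.34860904 -0.3977075 ]
[[-0.92   0.391  0.   ]
 [ 0.391  0.92   0.   ]
 [ 0.     0.    -1.   ]] 18.8
```

Call:
move_arm:
  plan:
    - [[4, -4, 0], 0, 0]
    - [[4, -4, 0], 0, 0]
    - [[4, -4, 0], 0, 0]
    - [[4, -4, 0], 0, 0]
    - [[4, -4, 0], 0, 0]

```text
time_s: 3.4
ee_pos: [402.8, 351.0, 214.2]
ee_rot: [180.0, 0.0, 157.0]
force: [-0.2, 0.7, 0.1]
gripper_width: 91.2
gripper_force: 0.0
```

Call:
move_arm:
  plan:
    - [[2, -2.5, 0], -6, 0]
    - [[2, -2.5, 0], -6, 0]
    - [[2, -2, 0], -6, 0]
    - [[1, -2, 0], -6, 0]
    - [[0, 0, 0], -6, 0]

```text
time_s: 3.9
ee_pos: [473.0, 260.2, 213.9]
ee_rot: [-180.0, 0.1, 126.5]
force: [-1.0, 1.1, -0.6]
gripper_width: 90.9
gripper_force: 0.0
```

Call:
move_arm:
  plan:
    - [[0, 0, 0], 0, 0]
    - [[0, 0, 0], 0, 0]

```text
time_s: 4.1
ee_pos: [471.6, 262.6, 214.0]
ee_rot: [180.0, -0.0, 127.1]
force: [-1.3, 0.3, -0.4]
gripper_width: 91.1
gripper_force: 0.0
```

```bash
cat >> h.py <<'E'
def hsv(p): return cv2.cvtColor(p['frame'],cv2.COLOR_RGB2HSV)
def circ(q,r0=35,fix=None):
    from scipy.optimize import least_squares
    f=(lambda c:np.hypot(q[:,0]-c[0],q[:,1]-c[1])-fix) if fix else (lambda c:np.hypot(q[:,0]-c[0],q[:,1]-c[1])-c[2])
    r=least_squares(f,[*q[:,:2].mean(0)]+([] if fix else [r0]),loss='soft_l1',f_scale=1.5);return np.round(r.x,1)
E
python3 - <<'E'
from h import *
p=env.grab_frame('wrist');C=cloud(p);h=hsv(p);save(p,'w1.png')
print(p['position'],env.state()['ee_pos'],env.state()['ee_rot'])
b=(h[...,0]>105)&(h[...,0]<130)&(h[...,1]>150)&(p['z_map']>0)
q=C[b];t=q[(q[:,2]>61)&(q[:,2]<70)];print('cup',np.percentile(q[:,2],[1,50,99]),circ(t),t.min(0),t.max(0))
o=(h[...,0]>3)&(h[...,0]<16)&(h[...,1]>170)&(p['z_map']>0);q=C[o];q=q[(q[:,2]>60)&(q[:,2]<110)]
n,l,st,ce=cv2.connectedComponentsWithStats((o&(C[...,2]>60)).astype(np.uint8))
for i in range(1,n):
    if st[i,4]>20: t=C[(l==i)&(C[...,2]>94)];print(st[i],ce[i],len(t) and (t.min(0).round(1),t.max(0).round(1),t.mean(0).round(1)))
k=(h[...,2]<50)&(C[...,2]>72)&(C[...,2]<90)&(np.hypot(C[...,0]-561,C[...,1]-56)<55);t=C[k];print('seal',len(t),np.percentile(t[:,2],[5,50,95]),circ(t,40),t.min(0),t.max(0))
E
```

```text
[420.81821871 328.20593768 385.02425197] [471.48639472 262.74631035 214.00067911] [ 1.79991064e+02 -4.34981267e-03  1.27111864e+02]
cup [  3.32283542  46.9031607  316.82565643] [506.6 242.4  31.9] [473.40992047 208.28647287  61.00763005] [540.73462706 275.37703004  67.41696746]
[221 321  19  29 346] [230.44219653 334.44508671] (array([520.1,  99.2,  94.1]), array([533.6, 110.4, 100.1]), array([526. , 105.7,  97.7]))
[179 358   8  10  56] [183.17857143 363.30357143] 0
seal 421 [73.32374596 80.10930394 81.99206055] [560.6  55.7  39.8] [519.26273772  44.11731057  72.12382844] [576.27523858  97.0958429   83.12402093]
```

View pics/w1.png

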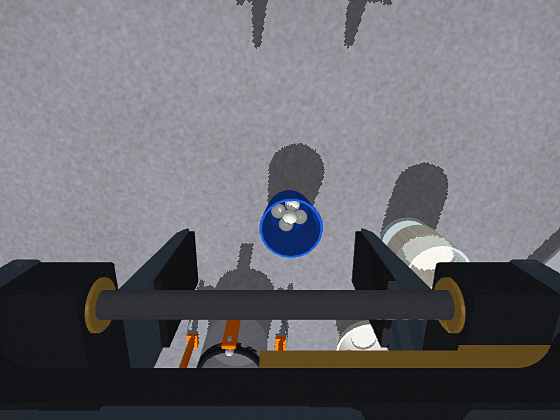

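The wrist picture shows the cup rim at about (291,228) px with all five balls inside. The jar's mouth and nearest orange post are at (230,335), and the beaker is off to the right. Next I descend on the cup.

Call:
move_arm:
  plan:
    - [[2, -1, -3], -1, 0]
    - [[1.5, -1.1, -4], -1, 0]
    - [[0, 0, -4], 0, 0]
    - [[0, 0, 0], 0, 0]
    - [[0, 0, 0], 0, 0]

```text
time_s: 4.65
ee_pos: [506.5, 242.0, 104.4]
ee_rot: [-180.0, -0.0, 125.1]
force: [0.1, 0.2, 0.9]
gripper_width: 91.2
gripper_force: 0.0
```

Run:
```python
from h import *
p=env.grab_frame('wrist');C=cloud(p);h=hsv(p)
b=(h[...,0]>105)&(h[...,0]<130)&(h[...,1]>150)&(p['z_map']>0)
q=C[b];t=q[(q[:,2]>61)&(q[:,2]<70)];print('cup',circ(t),t.min(0),t.max(0));print(env.state()['ee_pos'],env.state()['ee_rot'],env.state()['force'])
```

```text
cup [506.9 242.7  31.8] [474.18955689 208.61494456  61.00069747] [540.94712454 275.7348183   67.59711903]
[507.47030482 242.47255936 105.66464366] [1.79843651e+02 2.19671779e-02 1.25063235e+02] [-0.35757813 -0.88162122  0.91037069]
```

Call:
move_arm:
  plan:
    - [[0, 0, -3], 0, 0]
    - [[0, 0, -3], 0, 0]
    - [[0, 0, -2.5], 0, 0]
    - [[0, 0, 0], 0, 0.1]
    - [[0, 0, 0], 0, 1]
  squeeze: 12

```text
time_s: 5.2
ee_pos: [508.0, 242.4, 21.1]
ee_rot: [179.8, 0.0, 125.0]
force: [0.8, -0.6, 0.2]
gripper_width: 78.2
gripper_force: 0.0
```

Call:
move_arm:
  plan:
    - [[0, 0, 0], 0, 1]
    - [[0, 0, 0], 0, 1]
    - [[0, 0, 0], 0, 1]
    - [[0, 0, 0], 0, 1]
    - [[0, 0, 0], 0, 1]

```text
time_s: 5.7
ee_pos: [508.5, 242.5, 21.3]
ee_rot: [179.7, 0.0, 125.0]
force: [0.8, 1.1, 7.1]
gripper_width: 66.0
gripper_force: 12.0
```

Call:
move_arm:
  plan:
    - [[0, 0, 0], 0, 0.1]
    - [[0, 0, 0], 0, 0.1]
    - [[0, 0, -0.7], 0, 0.1]
    - [[0, 0, -0.7], 0, 0.1]
    - [[0, 0, 0], 0, 1]

```text
time_s: 6.2
ee_pos: [505.5, 240.9, 3.4]
ee_rot: [-179.8, -0.0, 125.0]
force: [0.2, -0.1, 0.2]
gripper_width: 76.7
gripper_force: 0.0
```

Call:
move_arm:
  plan:
    - [[0, 0, 0], 0, 1]
    - [[0, 0, 0], 0, 1]
    - [[0, 0, 0], 0, 1]
    - [[0, 0, 0], 0, 1]
    - [[0, 0, 0], 0, 1]

```text
time_s: 6.7
ee_pos: [506.4, 241.3, 4.9]
ee_rot: [-180.0, -0.0, 125.0]
force: [-0.5, 0.5, -2.6]
gripper_width: 65.0
gripper_force: 12.0
```

Call:
move_arm:
  plan:
    - [[0, 0, 0], 0, 1]
    - [[0, 0, 0], 0, 1]
    - [[0, 0, 2], 0, 1]
    - [[0, 0, 2], 0, 1]
    - [[0, 0, 0], 0, 1]

```text
time_s: 7.2
ee_pos: [508.5, 242.3, 47.3]
ee_rot: [179.7, 0.1, 125.0]
force: [0.6, -0.1, -1.7]
gripper_width: 65.1
gripper_force: 12.0
```

Run:
```python
from h import *
p=env.grab_frame('wrist');C=cloud(p);h=hsv(p)
b=(h[...,0]>105)&(h[...,0]<130)&(h[...,1]>150)&(p['z_map']>0)
q=C[b];t=q[(q[:,2]>90)&(q[:,2]<130)];print('cup z',np.percentile(t[:,2],[50,90,99]));t=t[t[:,2]>np.percentile(t[:,2],99)-4];print(circ(t),t.mean(0));print(env.state()['ee_pos'],env.state()['ee_rot'],env.state()['force'])
d=env.grab_frame('side');save(p,'w2.png');save(d,'d2.png',(225,90,345,210),5)
C=cloud(d);h=hsv(d);b=(h[...,0]>105)&(h[...,0]<130)&(h[...,1]>150)&(p['z_map']>0)
b[:100]=0;b[180:]=0;b[:,:240]=0;b[:,300:]=0;q=C[b];print(np.percentile(q,[1,50,99],axis=0))
```

```text
cup z [103.08630362 108.37667532 109.40160567]
[506.4 242.6  31.8] [497.78508489 255.91929223 107.73686909]
[507.47696432 241.82595283  45.86494821] [1.79833382e+02 3.15272713e-02 1.24980068e+02] [ 0.88259345  0.26025987 -2.46816101]
[[491.63878282 204.23216954  42.80814807]
 [516.7213573  217.33248556  79.02535795]
 [542.15744617 272.53451953 107.76272956]]
```

View pics/d2.png

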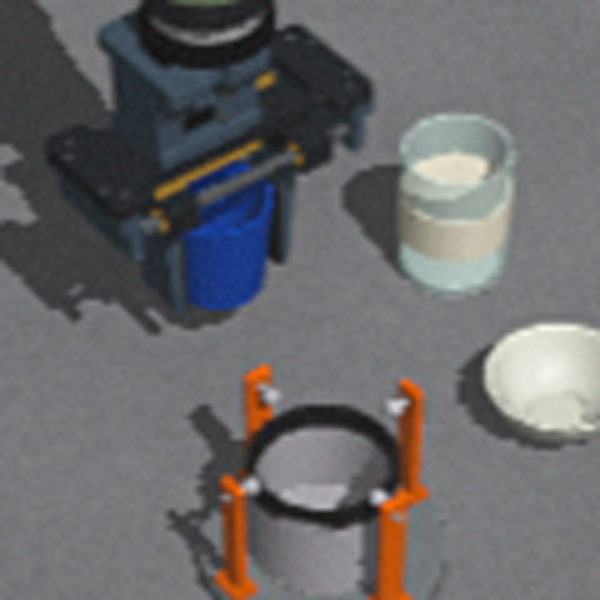

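The side view shows the cup hanging upright between the fingers, but this grasp is too low: the rim would hit the gripper body when the cup is tipped. I set it down and regrasp 16 mm higher.

Call:
move_arm:
  plan:
    - [[0, 0, -2], 0, 1]
    - [[0, 0, -2.3], 0, 1]
    - [[0, 0, 0], 0, 1]
    - [[0, 0, 0], 0, 0.1]
    - [[0, 0, 0], 0, 0.1]

```text
time_s: 7.8
ee_pos: [506.1, 241.2, 1.3]
ee_rot: [-179.9, -0.0, 125.0]
force: [-0.2, -0.5, -0.5]
gripper_width: 76.9
gripper_force: 0.0
```

Call:
move_arm:
  plan:
    - [[0, 0, 0], 0, 0.1]
    - [[0, 0, 0.8], 0, 0.1]
    - [[0, 0, 0.9], 0, 0.1]
    - [[0, 0, 0], 0, 1]
    - [[0, 0, 0], 0, 1]
  squeeze: 10

```text
time_s: 8.3
ee_pos: [507.0, 241.6, 19.7]
ee_rot: [179.9, 0.0, 125.0]
force: [-0.4, -0.7, -0.1]
gripper_width: 69.1
gripper_force: 0.0
```

Call:
move_arm:
  plan:
    - [[0, 0, 0], 0, 1]
    - [[0, 0, 0], 0, 1]
    - [[0, 0, 0], 0, 1]
    - [[0, 0, 0], 0, 1]
    - [[0, 0, 0], 0, 1]

```text
time_s: 8.8
ee_pos: [506.6, 241.4, 19.4]
ee_rot: [180.0, 0.0, 125.0]
force: [-1.7, -1.4, 5.3]
gripper_width: 65.9
gripper_force: 10.0
```

Call:
move_arm:
  plan:
    - [[0, 0, 0], 0, 1]
    - [[0, 0, 3], 0, 1]
    - [[0, 0, 4], 0, 1]
    - [[0, 0, 4], 0, 1]
    - [[0, 0, 0], 0, 1]

```text
time_s: 9.3
ee_pos: [509.9, 242.9, 133.9]
ee_rot: [179.4, 0.1, 125.0]
force: [1.3, 0.4, -2.3]
gripper_width: 65.5
gripper_force: 10.0
```

```bash
cat >> h.py <<'E'
def cupw():
    p=env.grab_frame('wrist');C=cloud(p);h=hsv(p);e=env.state()
    b=(h[...,0]>105)&(h[...,0]<130)&(h[...,1]>150)&(p['z_map']>0)
    q=C[b]-np.array(e['ee_pos']);a=np.radians(e['ee_rot'][2]);X=np.array([np.cos(a),np.sin(a),0]);Y=np.array([np.sin(a),-np.cos(a),0])
    t=np.stack([q@X,q@Y,q[:,2]],1);t=t[np.abs(t[:,2])<75]   # tool-ish frame: x outward (camera side), y lateral, z up rel. TCP
    print('ee',e['ee_pos'].round(1),e['force'].round(1),e['gripper_width'],e['time_s']);print('n',len(t),'pct',np.percentile(t,[1,50,99],axis=0).round(1).tolist());return p,t
E
python3 - <<'E'
from h import *
cupw()
E
```

```text
ee [508.  242.1 131. ] [-0.1  0.6 -2.2] 65.67319300247273 9.35
n 10137 pct [[-29.6, -29.8, -12.8], [-9.3, 2.3, 33.8], [33.3, 30.6, 49.6]]
```

Call:
move_arm:
  plan:
    - [[-0.3, -3.3, -1], 0, 1]
    - [[-0.3, -3.3, -1.2], 0, 1]
    - [[-0.3, -3.3, -1.2], 0, 1]
    - [[0, 0, 0], 0, 1]
    - [[0, 0, 0], 0, 1]

```text
time_s: 9.85
ee_pos: [496.5, 141.8, 93.2]
ee_rot: [-179.8, -0.1, 124.9]
force: [0.1, 0.9, -1.9]
gripper_width: 65.9
gripper_force: 10.0
```

```bash
cat >> h.py <<'E'
J=np.array([560.6,55.7]);U=np.array([0.574,-0.819])
def along(e): d=np.array(e['ee_pos'][:2])-J;return round(float(d@U),1),round(float(d@np.array([-U[1],U[0]])),1),round(float(e['ee_pos'][2]),1)
E
python3 - <<'E'
from h import *
p,t=cupw();print(along(env.state()))
C=cloud(p);h=hsv(p);o=(h[...,0]>3)&(h[...,0]<16)&(h[...,1]>170)&(C[...,2]>92)&(C[...,2]<104)
q=C[o][:,:2]-J;print(len(q),np.percentile(q@U,[1,50,99]),np.percentile(q@[-U[1],U[0]],[1,50,99]))
k=(h[...,2]<50)&(C[...,2]>76)&(C[...,2]<86)&(np.hypot(C[...,0]-561,C[...,1]-56)<55);t=C[k];print('seal',len(t),circ(t,40))
E
```

```text
ee [497.2 142.6  93.8] [-0.1  0.3 -1.4] 66.15741759678609 9.9
n 9589 pct [[-29.9, -32.2, -16.5], [-10.6, -2.0, 30.7], [33.2, 28.4, 46.0]]
(-107.5, -2.1, 93.8)Traceback (most recent call last):
  File "<stdin>", line 4, in <module>
    return _quantile_unchecked(
        a, q, axis, out, overwrite_input, method, keepdims, weights)
    return _ureduce(a,
                    func=_quantile_ureduce_func,
    ...<5 lines>...
                    overwrite_input=overwrite_input,
                    method=method)
    r = func(a, **kwargs)
    result = _quantile(arr,
                       quantiles=q,
    ...<2 lines>...
                       out=out,
                       weights=wgt)
    slices_having_nans = np.isnan(arr[-1, ...])
                                  ~~~^^^^^^^^^
IndexError: index -1 is out of bounds for axis 0 with size 0
```

Call:
move_arm:
  plan:
    - [[0, 0, 0], 0, 1]
    - [[0.8, -0.8, 0.1], 0, 1]
    - [[0.4, -0.5, 0.4], 0, 1]
    - [[0.4, -0.5, 0.4], 0, 1]
    - [[0, 0, 0], 0, 1]
  squeeze: 16

```text
time_s: 10.4
ee_pos: [514.4, 124.3, 104.7]
ee_rot: [179.9, -0.0, 124.9]
force: [-1.1, 1.9, -1.1]
gripper_width: 65.6
gripper_force: 16.0
```

Run:
```python
from h import *
p,t=cupw();print(along(env.state()));save(p,'w3.png')
d=env.grab_frame('side');save(d,'d3.png',(225,100,345,220),4)
```

```text
ee [514.2 124.5 104.5] [-1.8  2.6 -0.2] 65.76208007805808 10.45
n 12020 pct [[-29.4, -31.0, -15.7], [-0.8, -1.4, 30.0], [36.1, 28.6, 50.7]]
(-83.0, 1.5, 104.5)
```

View pics/w3.png

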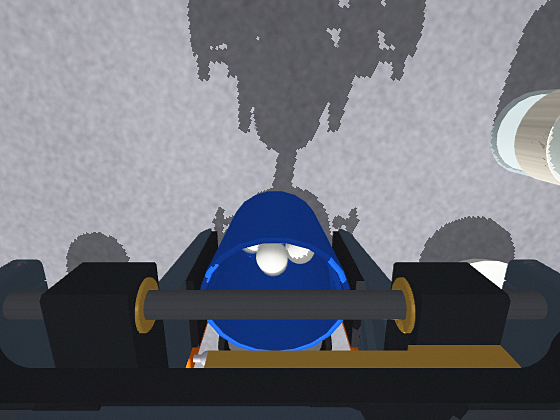

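The wrist picture shows the cup tilting: its outer wall is visible at (275,215) and the balls are still inside at (272,258). The pivoting works, so I continue along the arc.

Call:
move_arm:
  plan:
    - [[0.4, -0.6, 0.2], 0, 1]
    - [[0.4, -0.6, 0.1], 0, 1]
    - [[0.4, -0.6, -0.1], 0, 1]
    - [[0.4, -0.6, -0.2], 0, 1]
    - [[0, 0, 0], 0, 1]

```text
time_s: 11.0
ee_pos: [531.7, 99.3, 105.5]
ee_rot: [179.8, 0.1, 124.9]
force: [-0.9, 1.2, 6.5]
gripper_width: 65.5
gripper_force: 16.0
```

```bash
cat >> h.py <<'E'
def tilt():
    p,t=cupw();e=env.state();print('along',along(e))
    # rear outer generatrix: highest points per x bin near lateral 0
    m=t[np.abs(t[:,1])<6]
    xs=np.arange(-40,75,4)
    prof=[(x,round(float(m[np.abs(m[:,0]-x)<2][:,2].max()),1),round(float(m[np.abs(m[:,0]-x)<2][:,2].min()),1)) for x in xs if (np.abs(m[:,0]-x)<2).any()]
    print([(int(a),b,c) for a,b,c in prof]);return p,t
E
python3 - <<'E'
from h import *
tilt()
E
```

```text
ee [531.5  99.5 105.4] [-1.2  1.2  6.7] 65.58575106518025 11.05
n 15990 pct [[-9.3, -29.8, 12.3], [35.5, -0.9, 44.8], [61.7, 27.6, 68.0]]
along (-52.5, 1.3, 105.4)
[(-12, 17.6, 14.1), (-8, 17.3, 11.4), (-4, 14.6, 12.0), (24, 68.2, 65.7), (28, 70.3, 62.1), (32, 66.6, 57.1), (36, 60.3, 51.1), (40, 54.6, 45.7), (44, 48.7, 39.1), (48, 42.8, 33.6), (52, 36.4, 27.8), (56, 30.8, 22.3), (60, 25.3, 16.9), (64, 18.6, 14.8)]
```

Call:
move_arm:
  plan:
    - [[-0.8, 1.2, 0.4], 0, 1]
    - [[-1, 2, 0], 0, 1]
    - [[-0.5, 2, -1], 0, 1]
    - [[-0.2, 2.5, -1], 0, 1]
    - [[0, 3, -1], 0, 1]

```text
time_s: 11.55
ee_pos: [503.9, 207.6, 77.5]
ee_rot: [-179.9, 0.1, 125.0]
force: [-0.2, -0.1, -1.7]
gripper_width: 65.6
gripper_force: 16.0
```

Call:
move_arm:
  plan:
    - [[0, 2.8, -1], 0, 1]
    - [[0, 0, -1], 0, 1]
    - [[0, 0, 0], 0, 1]

```text
time_s: 11.85
ee_pos: [503.0, 235.0, 56.2]
ee_rot: [-179.7, 0.0, 125.1]
force: [-0.7, 0.2, -1.0]
gripper_width: 65.8
gripper_force: 16.0
```

Run:
```python
from h import *
tilt()
```

```text
ee [503.6 234.7  57.1] [ 0.4  0.5 -1.7] 65.43495891159752 11.9
n 15759 pct [[-9.0, -29.8, 10.4], [35.8, -1.0, 42.9], [61.8, 27.5, 66.5]]
along (-179.3, 56.0, 57.1)
[(-24, 26.2, 25.1), (-20, 27.7, 26.2), (-12, 15.6, 13.4), (-8, 16.6, 10.1), (-4, 13.2, 8.8), (24, 65.5, 65.1), (28, 68.4, 62.8), (32, 66.5, 56.5), (36, 60.1, 50.6), (40, 53.9, 44.3), (44, 47.6, 37.8), (48, 42.5, 32.7), (52, 35.4, 26.1), (56, 29.1, 20.5), (60, 23.0, 14.1), (64, 17.0, 12.5)]
```

Call:
move_arm:
  plan:
    - [[0, 0, -1.5], 0, 1]
    - [[0, 0, -1], 0, 1]
    - [[0, 0, 0], 0, 1]
    - [[0, 0, 0], 0, 1]

```text
time_s: 12.3
ee_pos: [504.8, 234.9, 33.2]
ee_rot: [-180.0, 0.0, 124.9]
force: [0.2, 0.0, -2.1]
gripper_width: 65.4
gripper_force: 16.0
```

Call:
move_arm:
  plan:
    - [[0, 0, 0], 0, 1]
    - [[0, 0, 0], 0, 1]
    - [[0, 0, 0], 0, 1]
  squeeze: 4

```text
time_s: 12.6
ee_pos: [504.9, 235.5, 33.4]
ee_rot: [180.0, 0.0, 125.0]
force: [-0.3, 0.5, -2.2]
gripper_width: 65.7
gripper_force: 4.0
```

Run:
```python
from h import *
tilt();print(env.state()['gripper_force'])
```

```text
ee [504.8 235.5  33.3] [ 0.5  0.7 -2.3] 65.40995610976826 12.65
n 13352 pct [[-26.8, -30.6, -6.4], [28.7, 0.5, 31.4], [47.0, 28.4, 57.2]]
along (-179.3, 57.6, 33.3)
[(-32, 34.1, 34.1), (-28, 36.7, 29.5), (-24, 37.4, 25.9), (-16, 10.9, 7.1), (-12, 11.6, -0.5), (-8, 3.4, -8.6), (-4, -5.3, -9.0), (28, 55.6, 55.6), (32, 58.8, 50.3), (36, 56.5, 35.9), (40, 40.8, 19.2), (44, 23.7, -32.7), (48, 6.4, -6.8)]
3.999976833583787
```

Call:
move_arm:
  plan:
    - [[0, 0, 0], 0, 1]
    - [[0, 0, -0.5], 0, 1]
    - [[0, 0, -0.5], 0, 1]
    - [[0, 0, 0], 0, 1]
    - [[0, 0, 0], 0, 1]
  squeeze: 3

```text
time_s: 13.15
ee_pos: [504.5, 235.4, 22.7]
ee_rot: [-180.0, -0.0, 125.0]
force: [0.0, 0.6, -1.2]
gripper_width: 65.8
gripper_force: 3.0
```

Run:
```python
from h import *
tilt();print(env.state()['gripper_force'])
```

```text
ee [504.5 235.4  22.7] [ 0.5  0.7 -2.5] 66.1959206794309 13.2
n 13433 pct [[-26.7, -30.4, -5.4], [28.4, 0.7, 33.0], [46.6, 28.3, 58.2]]
along (-179.4, 57.2, 22.7)
[(-28, 38.9, 33.4), (-24, 38.5, 26.3), (-20, 29.5, 27.8), (-16, 10.6, 7.3), (-12, 11.6, -0.8), (-8, 6.6, -7.0), (-4, -4.0, -8.4), (32, 59.9, 53.3), (36, 59.4, 36.0), (40, 44.4, 20.1), (44, 25.0, 4.0), (48, 6.2, -5.2)]
2.999992765425077
```

Call:
move_arm:
  plan:
    - [[0, 0, 0], 0, 0.05]
    - [[0, 0, 0], 0, 0.05]
    - [[0, 0, 0], 0, 0.05]
    - [[0, 0, 1], 0, 0.05]
    - [[0, 0, 0.8], 0, 0.05]

```text
time_s: 13.7
ee_pos: [504.9, 235.5, 41.9]
ee_rot: [180.0, 0.0, 125.0]
force: [-0.4, 1.1, -0.2]
gripper_width: 86.3
gripper_force: 0.0
```

Call:
move_arm:
  plan:
    - [[0, 0, 0], 0, 0.05]
    - [[0, 0, 0], 0, 0.05]

```text
time_s: 13.9
ee_pos: [504.9, 235.6, 41.6]
ee_rot: [179.9, 0.0, 125.0]
force: [0.8, -0.2, -0.1]
gripper_width: 87.2
gripper_force: 0.0
```

Run:
```python
from h import *
p,t=tilt();q=t[(t[:,2]>20)&(t[:,2]<30)];print(np.percentile(t[:,2],[90,99]),circ(q),q.min(0),q.max(0))
```

```text
ee [504.6 235.4  41.2] [1.  0.7 0.2] 86.89480948867615 13.95
n 11083 pct [[-6.0, -31.4, -37.7], [9.5, 0.7, 5.2], [56.9, 31.7, 25.0]]
along (-179.3, 57.3, 41.2)
[(-8, 24.5, 15.4), (-4, 25.4, -18.9), (0, -6.1, -38.0), (4, -36.3, -37.5), (28, -36.4, -38.1), (32, -35.9, -37.7), (44, -36.1, -38.0), (52, -14.0, -38.3), (56, 25.6, -12.6), (60, 25.2, 24.2)]
[23.92385394 25.004787  ] [25.2  0.1 31.7] [ -7.16166008 -33.31331227  20.00492309] [58.20395272 33.84955509 25.76779568]
```

Call:
move_arm:
  plan:
    - [[-0.7, 1, 0], 0, 0.05]
    - [[-0.8, 1.1, 0], 0, 0.05]
    - [[0, 0, 0], 0, 1]
    - [[0, 0, 0], 0, 1]
    - [[0, 0, 0], 0, 1]
  squeeze: 14

```text
time_s: 14.45
ee_pos: [490.1, 256.9, 41.1]
ee_rot: [179.9, 0.0, 125.0]
force: [1.0, 0.9, -0.6]
gripper_width: 65.6
gripper_force: 12.3
```

Call:
move_arm:
  plan:
    - [[0, 0, 0], 0, 1]
    - [[0, 0, 0], 0, 1]
    - [[0, 0, 0], 0, 1]
    - [[0, 0, 0], 0, 1]
    - [[0, 0, 0], 0, 1]

```text
time_s: 14.95
ee_pos: [489.9, 256.5, 41.1]
ee_rot: [180.0, 0.0, 125.0]
force: [0.8, 1.0, 0.9]
gripper_width: 65.9
gripper_force: 14.0
```

Call:
move_arm:
  plan:
    - [[0, 0, 2], 0, 1]
    - [[0, 0, 3], 0, 1]
    - [[0, 0, 3], 0, 1]
    - [[0, 0, 0], 0, 1]
    - [[0, 0, 0], 0, 1]

```text
time_s: 15.45
ee_pos: [489.0, 256.0, 120.6]
ee_rot: [-179.9, 0.0, 125.0]
force: [-0.9, 0.2, -2.6]
gripper_width: 65.5
gripper_force: 14.0
```

Run:
```python
from h import *
tilt()
```

```text
ee [488.4 255.7 119.7] [ 0.4  0.5 -1.5] 65.40265263176295 15.5
n 7958 pct [[-33.1, -31.9, -36.3], [-9.3, 0.3, 1.0], [31.4, 31.2, 26.2]]
along (-205.2, 55.7, 119.7)
[(-36, 25.7, 24.1), (-32, 27.1, 15.6), (-28, 18.2, -34.9), (-24, -23.5, -35.8), (0, -34.3, -36.7), (4, -34.9, -36.2), (24, -29.1, -38.4), (28, 25.9, -31.3), (32, 26.5, 5.4)]
```

Call:
move_arm:
  plan:
    - [[0.2, -2.5, 0], 0, 1]
    - [[0.2, -3, 0], 0, 1]
    - [[0.3, -3, -0.1], 0, 1]
    - [[0.3, -2.6, -0.2], 0, 1]
    - [[0, 0, 0], 0, 1]

```text
time_s: 16.0
ee_pos: [498.0, 142.4, 115.7]
ee_rot: [-179.7, -0.1, 124.8]
force: [-1.1, 0.9, -0.7]
gripper_width: 65.4
gripper_force: 14.0
```

Call:
move_arm:
  plan:
    - [[0.7, -1, 0], 0, 1]
    - [[0.4, -0.6, 0.4], 0, 1]
    - [[0.4, -0.6, 0.4], 0, 1]
    - [[0.5, -0.7, 0.1], 0, 1]
    - [[0.5, -0.7, 0], 0, 1]

```text
time_s: 16.5
ee_pos: [525.3, 109.7, 128.1]
ee_rot: [179.9, -0.0, 125.0]
force: [-3.0, 1.3, 5.7]
gripper_width: 65.8
gripper_force: 14.0
```

Run:
```python
from h import *
tilt()
```

```text
ee [526.2 108.5 128.2] [-3.   0.4  5.9] 65.32318150859871 16.55
n 13009 pct [[-17.5, -32.0, -22.0], [28.5, -1.5, 9.0], [53.5, 29.3, 40.7]]
along (-63.0, 2.2, 128.2)
[(-20, 1.5, -2.4), (-16, 1.8, -8.6), (-12, -3.8, -14.2), (-8, -9.8, -19.1), (-4, -15.2, -24.5), (0, -20.0, -25.8), (28, 42.4, 39.2), (32, 42.6, 31.1), (36, 34.4, 21.2), (40, 25.6, 12.7), (44, 16.7, 3.1), (48, 6.7, -5.2), (52, -2.1, -14.0), (56, -11.8, -16.9)]
```

Call:
move_arm:
  plan:
    - [[0.3, -0.8, -0.1], 0, 1]
    - [[0.45, -0.65, -0.25], 0, 1]
    - [[0.4, -0.6, -0.4], 0, 1]
    - [[0, 0, 0], 0, 1]

```text
time_s: 16.95
ee_pos: [539.6, 87.9, 121.3]
ee_rot: [179.7, 0.3, 125.0]
force: [0.5, -1.3, 6.4]
gripper_width: 65.7
gripper_force: 14.0
```

Run:
```python
from h import *
tilt()
```

```text
ee [539.3  88.2 121.4] [ 1.5 -1.2  7. ] 65.5394677499987 17.0
n 15945 pct [[-14.7, -30.7, 0.9], [35.5, -1.1, 33.5], [66.8, 28.3, 53.9]]
along (-38.8, 1.2, 121.4)
[(-16, 1.9, -1.6), (-12, 1.0, 0.4), (16, 55.4, 52.8), (20, 55.4, 50.2), (24, 53.1, 45.9), (28, 50.1, 43.2), (32, 46.5, 40.3), (36, 43.7, 36.7), (40, 40.3, 34.4), (44, 37.1, 31.3), (48, 34.6, 27.8), (52, 30.8, 24.5), (56, 27.5, 21.0), (60, 24.4, 18.2), (64, 21.4, 15.7), (68, 18.1, 13.6)]
```

Call:
move_arm:
  plan:
    - [[0.15, -0.25, -0.5], 0, 1]
    - [[0.15, -0.25, -0.5], 0, 1]
    - [[0.15, -0.25, -0.5], 0, 1]
    - [[0.1, -0.15, -0.4], 0, 1]
    - [[0, 0, 0], 0, 1]

```text
time_s: 17.5
ee_pos: [547.5, 77.6, 103.6]
ee_rot: [179.5, 0.6, 125.1]
force: [5.2, -6.5, 9.6]
gripper_width: 65.5
gripper_force: 14.0
```

Run:
```python
from h import *
tilt()
d=env.grab_frame('side');save(d,'d4.png',(235,110,335,210),4);s=env.grab_frame('scene');save(s,'s4.png',(250,150,390,290),4)
im=np.hstack([cv2.imread('pics/d4.png'),cv2.resize(cv2.imread('pics/s4.png'),(400,400))]);cv2.imwrite('pics/ds4.png',im)
```

```text
ee [547.4  77.7 103.6] [ 3.6 -5.6 10.4] 65.35216946429492 17.55
n 17483 pct [[2.8, -30.2, 31.1], [38.4, -1.4, 50.9], [64.5, 27.5, 63.3]]
along (-25.6, 1.8, 103.6)
[(0, 63.5, 62.6), (4, 64.9, 62.2), (16, 62.6, 58.6), (20, 61.4, 57.8), (24, 60.8, 56.4), (28, 59.7, 55.6), (32, 58.8, 54.7), (36, 58.4, 53.1), (40, 56.9, 52.1), (44, 55.6, 51.6), (48, 55.0, 50.3), (52, 53.6, 49.5), (56, 52.7, 48.5), (60, 51.9, 7.2), (64, 51.2, 30.5)]
```

View pics/ds4.png

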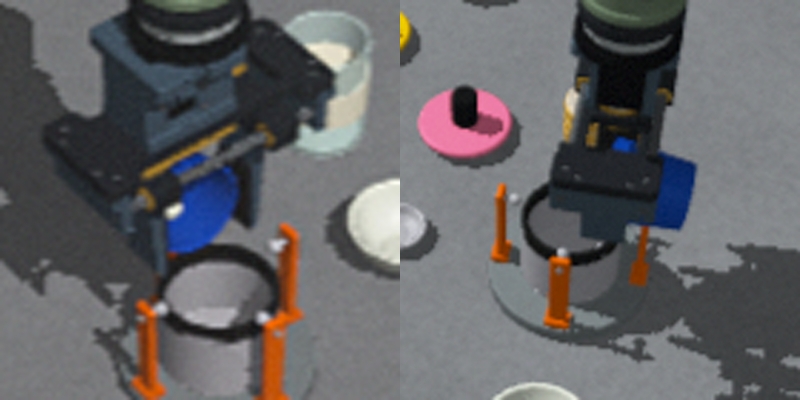

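The two views show the cup lying nearly level (about 83°) with its mouth over the jar and the balls at its lip. A little more tilt is needed.

Call:
move_arm:
  plan:
    - [[0, 0, -0.3], 0, 1]
    - [[0, 0, -0.3], 0, 1]
    - [[0, 0, -0.3], 0, 1]
    - [[0, 0, 0], 0, 1]
    - [[0, 0, 0], 0, 1]

```text
time_s: 18.15
ee_pos: [549.0, 77.2, 95.3]
ee_rot: [179.3, 0.8, 125.1]
force: [7.3, -7.9, 10.2]
gripper_width: 65.6
gripper_force: 14.0
```

Run:
```python
from h import *
tilt()
```

```text
ee [549.   77.3  95.3] [ 6.6 -8.7 10.7] 65.57725561097347 18.2
n 20098 pct [[-4.4, -29.8, 19.0], [38.6, -2.1, 60.1], [60.7, 26.3, 66.7]]
along (-24.3, 2.9, 95.3)
[(-8, 65.7, 65.7), (-4, 67.8, 64.6), (0, 68.5, 65.0), (4, 67.6, 64.1), (8, 67.3, 65.0), (20, 65.7, 63.0), (24, 66.1, 62.2), (28, 65.8, 62.1), (32, 65.4, 61.3), (36, 65.0, 61.5), (40, 64.7, 61.2), (44, 64.2, 60.3), (48, 64.2, 60.4), (52, 63.8, 59.7), (56, 63.6, 58.6), (60, 63.0, 11.1)]
```

Call:
move_arm:
  plan:
    - [[-0.05, 0.1, -0.3], 0, 1]
    - [[-0.05, 0.1, -0.3], 0, 1]
    - [[0, 0, 0], 0, 1]
    - [[0, 0, 0], 0, 1]
    - [[0, 0, 0], 0, 1]

```text
time_s: 18.7
ee_pos: [549.0, 79.3, 89.6]
ee_rot: [179.2, 0.8, 125.1]
force: [8.6, -9.7, 10.1]
gripper_width: 65.6
gripper_force: 14.0
```

Run:
```python
from h import *
tilt()
d=env.grab_frame('side');save(d,'d5.png',(255,150,325,220),8)
for l in range(5): print([ (np.round(r['point']),round(r['score'],2)) for r in env.search_frame(d,f'ball{l}_center')[:6]]) if l==0 else 0
```

```text
ee [549.   79.3  89.6] [ 8.4 -9.4 10.1] 65.45017600487887 18.75
n 20934 pct [[-7.6, -30.3, 24.5], [39.5, -2.9, 64.9], [59.9, 25.2, 70.9]]
along (-26.0, 4.0, 89.6)
[(-4, 69.6, 66.5), (0, 70.1, 67.1), (4, 70.7, 67.3), (8, 70.8, 66.5), (20, 68.5, 67.2), (24, 70.9, 67.2), (28, 71.3, 67.2), (32, 70.9, 67.4), (36, 71.4, 67.2), (40, 71.5, 67.2), (44, 71.7, 67.4), (48, 72.1, 68.0), (52, 72.7, 63.3), (56, 69.6, 34.2), (60, 41.3, 17.9)]
[]
```

View pics/d5.png

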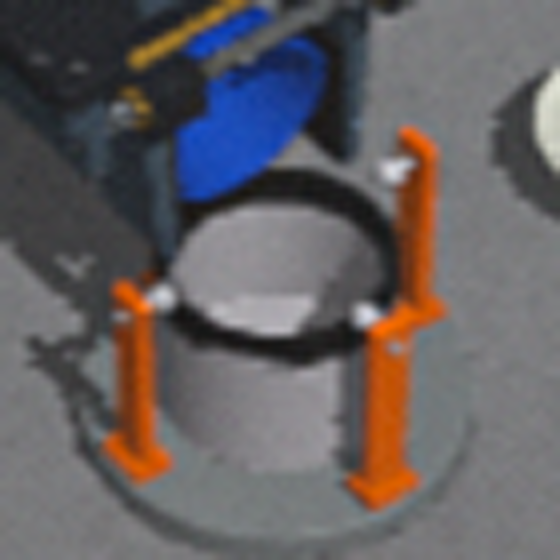

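The crop shows the cup's mouth tipped over the jar at about 98° and seemingly empty. The balls must be hidden behind the near wall, so I lift straight up and look.

Call:
move_arm:
  plan:
    - [[0, 0, 0], 0, 1]
    - [[0, 0, 2], 0, 1]
    - [[0, 0, 4], 0, 1]
    - [[0, 0, 4], 0, 1]
    - [[0, 0, 0], 0, 1]

```text
time_s: 19.35
ee_pos: [545.2, 81.8, 191.4]
ee_rot: [179.3, 0.4, 125.0]
force: [0.4, 0.5, -0.3]
gripper_width: 65.5
gripper_force: 14.0
```

Run:
```python
from h import *
tilt()
w=env.grab_frame('wrist');d=env.grab_frame('side');s=env.grab_frame('scene')
for n,p in(('side',d),('scene',s),('wrist',w)):
    print(n,[(np.round(r['point']),round(r['score'],2),at_depth(p,r['point']).round()) for r in env.search_frame(p,'ball0_center')[:8]])
a=s['frame'][195:275,270:350,::-1];b=d['frame'][135:215,250:330,::-1]
cv2.imwrite('pics/b6.png',cv2.resize(np.hstack([a,b]),(800,400),interpolation=cv2.INTER_CUBIC))
```

```text
ee [543.3  81.6 188.5] [-1.1 -0.4 -0.6] 65.39119226105463 19.4
n 20800 pct [[-8.6, -28.6, 26.7], [37.6, -1.1, 67.3], [58.6, 27.2, 72.8]]
along (-31.2, 0.7, 188.5)
[(-8, 71.1, 70.3), (-4, 72.8, 70.0), (0, 72.8, 70.0), (4, 72.8, 69.8), (8, 72.7, 70.6), (20, 72.7, 70.1), (24, 73.3, 70.1), (28, 73.5, 70.2), (32, 73.5, 69.7), (36, 73.4, 70.0), (40, 73.6, 69.7), (44, 74.2, 69.7), (48, 73.7, 70.2), (52, 74.0, 59.3), (56, 71.5, 26.8), (60, 35.2, 20.4)]
side []
scene [(array([234., 160.]), 0.62, array([ 509., -302.,   20.]))]
wrist []
```

View pics/b6.png

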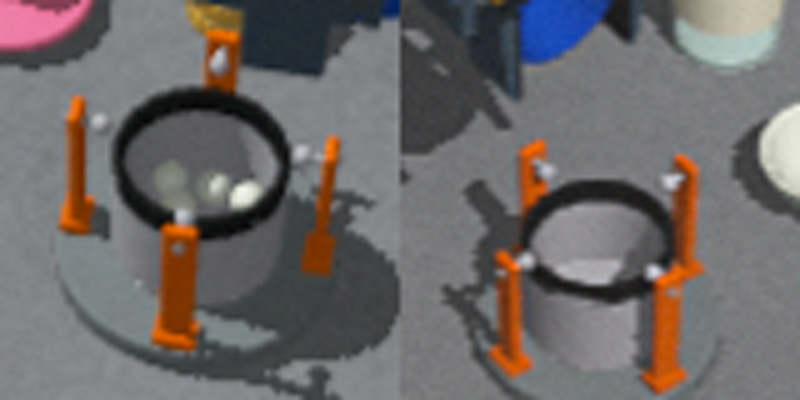

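At least four white balls show in the jar, at (170,178), (215,187) and (245,195) in the left half, and the tool force has dropped to the weight of an empty cup. Next I right the cup by hooking its foot on the outer side of the opposite post.

Call:
move_arm:
  plan:
    - [[2.4, -3.5, 0], 0, 1]
    - [[2.4, -3.5, 0], 0, 1]
    - [[2.4, -3.5, 0], 0, 1]
    - [[2.5, -3.5, 0], 0, 1]
    - [[0, 0, -2], 0, 1]

```text
time_s: 20.2
ee_pos: [642.0, -62.9, 166.2]
ee_rot: [179.8, 0.4, 124.8]
force: [-0.3, 0.7, -1.5]
gripper_width: 65.4
gripper_force: 14.0
```

Call:
move_arm:
  plan:
    - [[0, 0, -3], 0, 1]
    - [[0, 0, -3], 0, 1]
    - [[0, 0, -3.3], 0, 1]
    - [[0, 0, 0], 0, 1]

```text
time_s: 20.6
ee_pos: [633.5, -57.7, 66.7]
ee_rot: [-179.5, -0.5, 125.0]
force: [-1.0, 0.1, -1.8]
gripper_width: 65.3
gripper_force: 14.0
```

Run:
```python
from h import *
tilt()
```

```text
ee [635.7 -57.9  69.7] [ 1.3 -0.1 -0.9] 65.39675940693913 20.65
n 20797 pct [[-7.2, -30.8, 21.6], [38.8, -3.1, 61.8], [60.5, 24.9, 67.5]]
along (136.1, -3.7, 69.7)
[(-4, 66.8, 63.3), (0, 66.8, 62.5), (4, 66.7, 63.5), (8, 66.9, 63.9), (20, 65.9, 63.5), (24, 67.6, 63.0), (28, 67.9, 63.7), (32, 68.0, 63.5), (36, 68.1, 63.4), (40, 68.2, 63.8), (44, 67.9, 63.9), (48, 68.3, 64.0), (52, 68.2, 63.8), (56, 68.2, 38.4), (60, 43.3, 14.0)]
```

Call:
move_arm:
  plan:
    - [[-0.1, 0.8, 0.6], 0, 1]
    - [[-0.3, 0.4, 1], 0, 1]
    - [[-0.3, 0.4, 1], 0, 1]
    - [[-0.4, 0.6, 0.8], 0, 1]
    - [[0, 0, 0], 0, 1]

```text
time_s: 21.15
ee_pos: [627.3, -35.2, 109.3]
ee_rot: [179.8, 0.1, 125.0]
force: [-0.5, -0.1, -0.7]
gripper_width: 65.6
gripper_force: 14.0
```

Run:
```python
from h import *
tilt()
```

```text
ee [627.  -35.6 108.2] [-0.4 -1.  -1.4] 65.80815006976304 21.2
n 20798 pct [[-7.7, -29.3, 24.9], [38.4, -1.8, 65.5], [59.6, 26.4, 71.1]]
along (112.9, 2.0, 108.2)
[(-8, 68.3, 68.3), (-4, 71.3, 67.9), (0, 71.1, 67.7), (4, 71.1, 67.8), (8, 70.7, 68.3), (20, 70.6, 67.8), (24, 71.4, 68.2), (28, 71.5, 68.1), (32, 71.7, 68.1), (36, 71.4, 67.8), (40, 71.8, 68.0), (44, 72.3, 68.2), (48, 72.1, 67.6), (52, 72.1, 64.2), (56, 70.8, 35.0), (60, 42.0, 18.1)]
```

Call:
move_arm:
  plan:
    - [[1.4, -2, 0], 0, 1]
    - [[0, 0, -1.8], 0, 1]
    - [[0, 0, -1.7], 0, 1]
    - [[0, 0, 0], 0, 1]
    - [[-0.3, 0.5, 0], 0, 1]

```text
time_s: 21.7
ee_pos: [637.8, -51.5, 71.3]
ee_rot: [-180.0, 0.0, 124.9]
force: [-0.7, 0.8, -1.2]
gripper_width: 65.3
gripper_force: 14.0
```

Call:
move_arm:
  plan:
    - [[-0.3, 0.4, 0], 0, 1]
    - [[-0.25, 0.4, 0], 0, 1]
    - [[0, 0, 0], 0, 1]

```text
time_s: 22.0
ee_pos: [634.0, -44.8, 73.5]
ee_rot: [179.9, 0.4, 125.1]
force: [1.9, -5.9, -0.1]
gripper_width: 65.5
gripper_force: 14.0
```

Run:
```python
from h import *
tilt()
```

```text
ee [634.  -44.8  73.4] [ 1.5 -6.   0.5] 65.65627288044438 22.05
n 20645 pct [[-7.6, -29.8, 24.3], [38.1, -2.2, 64.1], [59.1, 26.0, 69.4]]
along (124.4, 2.4, 73.4)
[(-8, 66.8, 66.8), (-4, 69.9, 66.8), (0, 69.7, 66.6), (4, 69.7, 66.7), (8, 69.9, 67.0), (20, 69.2, 66.8), (24, 70.3, 66.1), (28, 70.0, 66.3), (32, 70.3, 66.5), (36, 69.8, 65.5), (40, 70.1, 66.1), (44, 70.4, 65.8), (48, 70.1, 65.9), (52, 69.9, 65.6), (56, 70.1, 29.4), (60, 38.7, 20.2)]
```

Call:
move_arm:
  plan:
    - [[-0.1, 0.15, 0.1], 0, 1]
    - [[-0.1, 0.1, 0.2], 0, 1]
    - [[-0.1, 0.1, 0.3], 0, 1]
    - [[-0.1, 0.1, 0.3], 0, 1]
    - [[-0.1, 0.1, 0.2], 0, 1]

```text
time_s: 22.55
ee_pos: [630.8, -40.4, 85.4]
ee_rot: [179.7, 0.6, 125.1]
force: [4.7, -9.7, 2.1]
gripper_width: 65.8
gripper_force: 14.0
```

Run:
```python
from h import *
tilt()
```

```text
ee [630.8 -40.3  85.8] [ 3.8 -8.9  1.6] 65.17073318877053 22.6
n 18950 pct [[-5.5, -30.4, 19.0], [33.8, -2.4, 57.4], [57.7, 26.0, 68.0]]
along (118.9, 2.4, 85.8)
[(-4, 69.5, 65.9), (0, 69.2, 65.6), (4, 68.7, 64.6), (8, 67.9, 65.4), (16, 62.0, 62.0), (20, 65.3, 61.2), (24, 64.7, 59.6), (28, 63.9, 59.9), (32, 63.4, 58.4), (36, 62.6, 58.2), (40, 61.8, 57.1), (44, 60.9, 56.4), (48, 60.1, 55.7), (52, 59.6, 54.5), (56, 58.6, 7.1), (60, 56.4, 51.5)]
```

Call:
move_arm:
  plan:
    - [[-0.1, 0.15, 0.4], 0, 1]
    - [[-0.1, 0.2, 0.4], 0, 1]
    - [[-0.1, 0.2, 0.4], 0, 1]
    - [[-0.15, 0.2, 0.3], 0, 1]
    - [[-0.2, 0.25, 0.3], 0, 1]

```text
time_s: 23.1
ee_pos: [624.0, -29.5, 103.6]
ee_rot: [179.7, 0.5, 125.0]
force: [4.1, -5.7, 3.3]
gripper_width: 65.6
gripper_force: 14.0
```

Run:
```python
from h import *
tilt()
```

```text
ee [623.8 -29.  104.1] [ 2.7 -4.8  3.7] 65.35420315497036 23.15
n 15403 pct [[0.2, -31.3, 23.5], [31.0, -3.3, 45.0], [57.2, 25.9, 66.0]]
along (105.6, 3.2, 104.1)
[(0, 66.4, 65.3), (4, 67.8, 64.1), (8, 66.3, 65.4), (16, 60.3, 55.8), (20, 59.4, 53.4), (24, 56.8, 51.4), (28, 55.1, 48.5), (32, 52.4, 46.0), (36, 49.9, 43.2), (40, 47.8, 41.1), (44, 45.7, 38.9), (48, 42.8, 37.3), (52, 40.4, 34.8), (56, 38.6, 31.9), (60, 36.4, 31.7)]
```

Call:
move_arm:
  plan:
    - [[-0.2, 0.25, 0.35], 0, 1]
    - [[-0.2, 0.25, 0.3], 0, 1]
    - [[-0.2, 0.3, 0.3], 0, 1]
    - [[-0.2, 0.3, 0.3], 0, 1]
    - [[-0.2, 0.3, 0.25], 0, 1]

```text
time_s: 23.65
ee_pos: [612.5, -13.5, 117.6]
ee_rot: [179.7, 0.2, 125.0]
force: [4.0, -2.3, 5.2]
gripper_width: 65.2
gripper_force: 14.0
```

Call:
move_arm:
  plan:
    - [[-0.2, 0.3, 0.2], 0, 1]
    - [[-0.2, 0.3, 0.2], 0, 1]
    - [[-0.2, 0.35, 0.15], 0, 1]
    - [[-0.25, 0.35, 0.1], 0, 1]
    - [[0, 0, 0], 0, 1]

```text
time_s: 24.15
ee_pos: [602.3, 0.4, 123.0]
ee_rot: [179.9, 0.0, 125.0]
force: [2.5, -1.3, 6.4]
gripper_width: 65.5
gripper_force: 14.0
```

Run:
```python
from h import *
tilt()
```

```text
ee [6.023e+02 2.000e-01 1.230e+02] [ 1.7 -0.9  6.2] 65.12467998302124 24.2
n 12970 pct [[-38.9, -31.6, -2.4], [19.1, -2.9, 28.7], [40.6, 27.4, 56.6]]
along (69.4, 2.3, 123.0)
[(-40, 26.1, 21.4), (-36, 25.4, 15.8), (-32, 20.4, 13.2), (-20, 1.3, -1.1), (12, 56.3, 54.2), (16, 58.4, 50.7), (20, 55.1, 41.0), (24, 46.4, 31.9), (28, 38.2, 21.1), (32, 28.6, -48.6), (36, 18.1, 4.4), (40, 9.7, -3.9), (44, 0.2, -2.9)]
```

Call:
move_arm:
  plan:
    - [[-0.25, 0.35, 0.1], 0, 1]
    - [[-0.25, 0.35, 0.05], 0, 1]
    - [[-0.25, 0.35, 0], 0, 1]
    - [[-0.25, 0.35, -0.05], 0, 1]
    - [[-0.2, 0.3, -0.1], 0, 1]

```text
time_s: 24.7
ee_pos: [589.8, 17.5, 123.1]
ee_rot: [179.9, -0.0, 125.0]
force: [-0.9, 0.7, 11.5]
gripper_width: 65.3
gripper_force: 14.0
```

Run:
```python
from h import *
tilt()
```

```text
ee [589.4  18.1 123. ] [0.1 0.8 9.2] 65.38079682583135 24.75
n 11305 pct [[-40.3, -31.9, -20.8], [10.0, -2.5, 25.6], [24.4, 29.4, 49.9]]
along (47.3, 2.0, 123.0)
[(-40, 29.0, 14.2), (-36, 22.4, 9.5), (-32, 13.5, 13.5), (-28, -10.0, -20.4), (-24, -11.9, -22.3), (-20, -19.8, -21.0), (8, -67.6, -71.8), (16, 50.9, 47.3), (20, 51.1, -0.6), (24, 23.6, -15.7)]
```

Call:
move_arm:
  plan:
    - [[0, 0, 3], 0, 1]
    - [[0, 0, 3], 0, 1]
    - [[-1.5, 3.5, 0], 0, 1]
    - [[-1.5, 3.7, 0], 0, 1]
    - [[-1.5, 3.8, 0], 0, 1]

```text
time_s: 25.25
ee_pos: [541.7, 127.6, 180.4]
ee_rot: [-179.7, -0.2, 124.9]
force: [0.0, 0.1, -1.1]
gripper_width: 65.2
gripper_force: 14.0
```

Call:
move_arm:
  plan:
    - [[-1.5, 3.8, 0], 0, 1]
    - [[-1.5, 3.8, -1], 0, 1]
    - [[-1.4, 3.7, -3], 0, 1]
    - [[0, 0, -4], 0, 1]
    - [[0, 0, -3], 0, 1]

```text
time_s: 25.75
ee_pos: [496.5, 239.9, 68.7]
ee_rot: [-179.5, -0.1, 125.1]
force: [-0.5, -1.2, -0.9]
gripper_width: 65.3
gripper_force: 14.0
```

Call:
move_arm:
  plan:
    - [[0, 0, -2], 0, 1]
    - [[0, 0, -1.3], 0, 1]
    - [[0, 0, 0], 0, 1]
    - [[0, 0, 0], 0, 1]
  squeeze: 5

```text
time_s: 26.15
ee_pos: [500.8, 239.5, 39.1]
ee_rot: [-180.0, -0.0, 125.0]
force: [-0.5, -0.2, -1.5]
gripper_width: 65.8
gripper_force: 5.0
```

Run:
```python
from h import *
tilt()
```

```text
ee [501.4 239.6  39.8] [ 0.2  0.6 -0.8] 65.8036740133083 26.2
n 11518 pct [[-39.4, -32.5, -18.1], [12.8, -3.2, 25.4], [27.1, 28.4, 50.0]]
along (-184.6, 57.1, 39.8)
[(-40, 28.9, 16.4), (-36, 25.3, 9.3), (-32, 13.7, 10.6), (-28, -10.1, -14.1), (-24, -8.8, -22.3), (-20, -15.4, -20.7), (16, 50.7, 48.5), (20, 51.2, 17.7), (24, 34.6, -12.3), (28, 4.7, -15.1)]
```

Call:
move_arm:
  plan:
    - [[0, 0, -0.5], 0, 1]
    - [[0, 0, -0.4], 0, 1]
    - [[0, 0, -0.3], 0, 1]
    - [[0, 0, -0.3], 0, 1]
    - [[0, 0, 0], 0, 1]
  squeeze: 3

```text
time_s: 26.7
ee_pos: [501.6, 239.8, 24.2]
ee_rot: [179.9, 0.0, 125.0]
force: [0.4, 0.9, 1.8]
gripper_width: 65.7
gripper_force: 3.0
```

Run:
```python
from h import *
tilt()
```

```text
ee [501.6 239.7  24.3] [0.4 0.9 1.4] 65.9489227454703 26.75
n 11500 pct [[-38.6, -32.2, -16.6], [12.9, -2.7, 27.7], [26.8, 29.1, 52.7]]
along (-184.6, 57.3, 24.3)
[(-40, 30.0, 22.8), (-36, 29.4, 11.3), (-32, 18.5, 11.5), (-28, -9.4, -14.1), (-24, -6.5, -19.9), (-20, -14.3, -19.5), (16, 52.5, 51.1), (20, 53.8, 26.6), (24, 43.7, -11.4), (28, 6.0, -12.7)]
```

Call:
move_arm:
  plan:
    - [[0, 0, 0], 0, 0]
    - [[0, 0, 0], 0, 0]
    - [[0, 0, 0], 0, 0]
    - [[0, 0, 0], 0, 0]
    - [[0, 0, 1], 0, 0]

```text
time_s: 27.25
ee_pos: [500.1, 238.9, 33.1]
ee_rot: [-179.8, -0.0, 125.0]
force: [0.5, -0.1, 0.0]
gripper_width: 91.2
gripper_force: 0.0
```

Call:
move_arm:
  plan:
    - [[0, 0, 2], 0, 0]
    - [[0, 0, 4], 0, 0]
    - [[0, 0, 4], 0, 0]
    - [[0, 0, 4], 0, 0]
    - [[0, 0, 0], 0, 0]

```text
time_s: 27.75
ee_pos: [504.5, 241.0, 180.8]
ee_rot: [179.2, 0.1, 125.0]
force: [0.5, -0.6, 0.8]
gripper_width: 91.2
gripper_force: 0.0
```

Run:
```python
from h import *
p=env.grab_frame('wrist');C=cloud(p);h=hsv(p)
b=(h[...,0]>105)&(h[...,0]<130)&(h[...,1]>150)&(p['z_map']>0)
q=C[b];q=q[q[:,2]<90];t=q[(q[:,2]>61)&(q[:,2]<70)];print('cup',np.percentile(q[:,2],[1,99,100]),circ(t),t.min(0),t.max(0),env.state()['force'])
w=(h[...,1]<60)&(h[...,2]>150)&(np.hypot(C[...,0]-circ(t)[0],C[...,1]-circ(t)[1])<25)&(C[...,2]<50);print('white in cup',w.sum())
```

```text
cup [ 2.79589208 66.25621256 80.71659638] [495.6 239.   31.7] [462.43717418 205.34460877  61.03088118] [528.67322272 272.14539837  67.14350473] [ 0.72073149 -0.07253833 -0.84899009]
white in cup 0
```

Call:
move_arm:
  plan:
    - [[0.4, -3.3, 1], 0, 0]
    - [[0.4, -3.3, 1], 0, 0]
    - [[0.4, -3.3, 1], 0, 0]
    - [[0.4, -3.3, 0], 0, 0]
    - [[0.4, -3.3, 0], 0, 0]

```text
time_s: 28.3
ee_pos: [520.4, 73.1, 203.2]
ee_rot: [-179.9, -0.0, 125.0]
force: [0.0, 0.8, -0.3]
gripper_width: 91.2
gripper_force: 0.0
```

Call:
move_arm:
  plan:
    - [[0, 0, 0], 0, 0]
    - [[0, 0, 0], 0, 0]

```text
time_s: 28.5
ee_pos: [520.5, 74.1, 203.0]
ee_rot: [-179.9, -0.1, 124.9]
force: [-0.4, 0.1, 0.5]
gripper_width: 91.3
gripper_force: 0.0
```

```bash
cat > jar.py <<'E'
from h import *
def jar(save_as=None):
    p=env.grab_frame('wrist');C=cloud(p);h=hsv(p);V=np.array([-U[1],U[0]])
    print(env.state()['ee_pos'],env.state()['time_s'])
    r=np.hypot(C[...,0]-J[0],C[...,1]-J[1])
    k=(h[...,2]<60)&(C[...,2]>78)&(C[...,2]<84)&(r<50);t=C[k];print('seal',len(t),np.median(t[:,2]),circ(t,40),circ(t,fix=39.5))
    o=(h[...,0]>3)&(h[...,0]<16)&(h[...,1]>150)&(C[...,2]>95)&(C[...,2]<104)&(r<80)
    n,l,st,ce=cv2.connectedComponentsWithStats(o.astype(np.uint8))
    for i in range(1,n):
        if st[i,4]>8:
            t=C[l==i];c=(t.min(0)+t.max(0))[:2]/2;d=c-J;print('post',st[i,4],t[:,:2].mean(0).round(1),c.round(1),np.hypot(*d).round(1),np.degrees(np.arctan2(d[1],d[0])).round(1))
    w=(h[...,1]<70)&(h[...,2]>150)&(r<38)&(C[...,2]>25)&(C[...,2]<65);n,l,st,ce=cv2.connectedComponentsWithStats(w.astype(np.uint8))
    print('white',[(st[i,4],C[l==i].mean(0).round().tolist()) for i in range(1,n) if st[i,4]>30])
    if save_as: save(p,save_as)
E
python3 -c "
from jar import *
jar('w7.png')"
```

```text
[520.55130853  74.74795556 203.1638148 ] 28.55
seal 1181 80.85550337132184 [561.   55.1  39. ] [560.9  55.1]
post 82 [526.8 104.5] [527.4 104.2] 58.7 124.4
post 73 [511.6  22.2] [512.1  21.2] 59.5 -144.5
white [(np.int32(46), [541.0, 50.0, 36.0])]
```

View pics/w7.png

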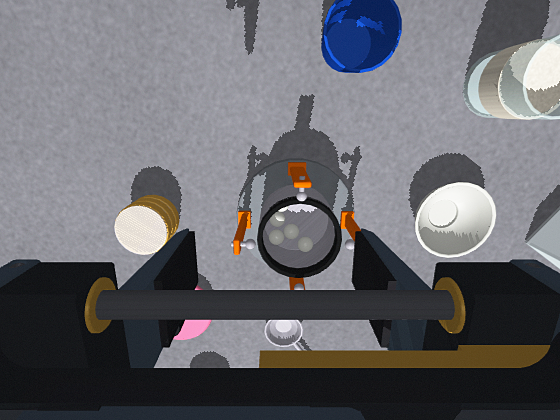

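The wrist picture shows the white balls in the jar at about (278,215), (277,238), (291,230) and (306,243), and the empty cup upright at (362,40). Next I go to the lid.

Call:
move_arm:
  plan:
    - [[-0.6, -4, 0], 0, 0]
    - [[-0.6, -4, 0], 0, 0]
    - [[-0.6, -4, 0], 0, 0]
    - [[-0.6, -4, 0], 0, 0]
    - [[-0.6, -4, 0], 0, 0]

```text
time_s: 29.05
ee_pos: [490.9, -125.5, 203.6]
ee_rot: [180.0, -0.0, 125.1]
force: [-0.3, -0.7, -0.2]
gripper_width: 91.3
gripper_force: 0.0
```

Call:
move_arm:
  plan:
    - [[-0.6, -4, 0], 0, 0]
    - [[-0.6, -4, 0], 0, 0]
    - [[-0.6, -4, 0], 0, 0]
    - [[-0.6, -3.5, 0], 0, 0]
    - [[0, 0, 0], 0, 0]

```text
time_s: 29.55
ee_pos: [467.1, -283.0, 203.3]
ee_rot: [-179.9, 0.0, 124.8]
force: [-0.2, 0.8, -0.2]
gripper_width: 91.0
gripper_force: 0.0
```

Call:
move_arm:
  plan:
    - [[0, 0, 0], 0, 0]
    - [[0, 0, 0], 0, 0]

```text
time_s: 29.75
ee_pos: [467.5, -279.0, 203.6]
ee_rot: [180.0, -0.1, 125.1]
force: [-0.3, -0.0, 0.7]
gripper_width: 91.5
gripper_force: 0.0
```

```bash
cat > lid.py <<'E'
from h import *
def lid():
    p=env.grab_frame('wrist');C=cloud(p);h=hsv(p);e=env.state();print(e['ee_pos'],e['ee_rot'],e['force'],e['time_s'])
    y=(h[...,0]>20)&(h[...,0]<33)&(h[...,1]>150)&(C[...,2]<120)&(C[...,2]>0);n,l,st,ce=cv2.connectedComponentsWithStats(y.astype(np.uint8))
    i=1+np.argmax(st[1:,4]);t=C[l==i];z=np.median(t[:,2]);t=t[np.abs(t[:,2]-z)<4];print('disc z',z,st[i],((t.min(0)+t.max(0))/2).round(1),(t.max(0)-t.min(0)).round(1))
    c=((t.min(0)+t.max(0))/2)[:2]
    # hull edge fit
    hull=cv2.convexHull(t[:,:2].astype(np.float32))[:,0];print('hull circ',circ(hull,45))
    k=(h[...,2]<60)&(np.hypot(C[...,0]-c[0],C[...,1]-c[1])<25)&(C[...,2]>z+31)&(C[...,2]<z+38);t=C[k];print('knob top',len(t),(t.min(0)+t.max(0))/2,(t.max(0)-t.min(0)),np.median(t[:,2]))
if __name__=='__main__': lid()
E
python3 lid.py
```

```text
[ 467.52594303 -278.92480968  203.78123928] [ 1.79986197e+02 -5.14506776e-02  1.25092489e+02] [-0.4251773  -0.33203329  0.42175962] 29.8
disc z 16.23744373464484 [ 248  177   76   72 3719] [ 496.7 -300.1   16.1] [88.7 88.6  7.6]
hull circ [ 496.7 -300.2   44.4]
knob top 405 [ 496.36544964 -300.0424706    49.94211929] [24.64826685 24.54632384  4.06301449] 50.196784437233475
```

Call:
move_arm:
  plan:
    - [[1.5, -1, -3], 0, 0]
    - [[1.4, -1.1, -4], 0, 0]
    - [[0, 0, -4], 0, 0]
    - [[0, 0, -3], 0, 0]
    - [[0, 0, 0], 0, 0]

```text
time_s: 30.3
ee_pos: [493.8, -298.4, 59.9]
ee_rot: [-179.8, -0.5, 125.1]
force: [-0.8, 0.5, -0.2]
gripper_width: 91.2
gripper_force: 0.0
```

Call:
move_arm:
  plan:
    - [[0, 0, 0], 0, 0.2]
    - [[0, 0, -2], 0, 0.5]
    - [[0, 0, -1], 0, 0.5]
    - [[0, 0, -1], 0, 0.5]
    - [[0, 0, 0], 0, 0.5]

```text
time_s: 30.8
ee_pos: [495.9, -301.2, 23.7]
ee_rot: [-180.0, -0.0, 125.0]
force: [-0.0, 1.1, 0.6]
gripper_width: 53.8
gripper_force: 0.0
```

Call:
move_arm:
  plan:
    - [[0.05, 0.1, -0.3], 0, 0.5]
    - [[0, 0, -0.2], 0, 0.5]
    - [[0, 0, 0], 0, 1]
    - [[0, 0, 0], 0, 1]
    - [[0, 0, 0], 0, 1]
  squeeze: 40

```text
time_s: 31.3
ee_pos: [497.0, -300.6, 19.2]
ee_rot: [180.0, 0.0, 125.0]
force: [0.1, -0.1, -0.3]
gripper_width: 25.4
gripper_force: 40.0
```

Call:
move_arm:
  plan:
    - [[0, 0, 0], 0, 1]
    - [[0, 0, 0], 0, 1]
    - [[0, 0, 0], 0, 1]
    - [[0, 0, 0], 0, 1]
    - [[0, 0, 0], 0, 1]

```text
time_s: 31.8
ee_pos: [497.0, -300.7, 19.2]
ee_rot: [180.0, 0.0, 125.0]
force: [0.9, 1.3, 2.8]
gripper_width: 25.3
gripper_force: 40.0
```

Call:
move_arm:
  plan:
    - [[0, 0, 0], 0, 1]
    - [[0, 0, 3], 0, 1]
    - [[0, 0, 4], 0, 1]
    - [[0, 0, 4], 0, 1]
    - [[0, 0, 4], 0, 1]

```text
time_s: 32.3
ee_pos: [495.7, -300.3, 169.6]
ee_rot: [-179.9, -0.1, 125.0]
force: [0.1, -0.5, -1.0]
gripper_width: 25.4
gripper_force: 40.0
```

```bash
cat >> lid.py <<'E'
def held():
    p=env.grab_frame('wrist');C=cloud(p);h=hsv(p);e=env.state();print(e['ee_pos'],e['ee_rot'],e['force'],e['gripper_width'],e['gripper_force'],e['time_s'])
    y=(h[...,0]>20)&(h[...,0]<33)&(h[...,1]>150)&(C[...,2]<e['ee_pos'][2]+25)&(C[...,2]>e['ee_pos'][2]-25)
    t=C[y];print(len(t));z=np.median(t[:,2]);t=t[np.abs(t[:,2]-z)<6];q=t-np.array(e['ee_pos'])
    A=np.c_[q[:,:2],np.ones(len(q))];s=np.linalg.lstsq(A,q[:,2],rcond=None)[0];print('plane',s.round(3),'tilt deg',np.degrees(np.hypot(*s[:2])).round(2))
    hull=cv2.convexHull(q[:,:2].astype(np.float32))[:,0];print('z rel',z-e['ee_pos'][2],'extent',q.min(0).round(1),q.max(0).round(1));
    a=np.radians(e['ee_rot'][2]);X=np.array([np.cos(a),np.sin(a)])
    rear=hull[hull@X>15];print('circle fix 44.6 (rel TCP)',circ(rear,fix=44.6),len(rear))
E
python3 -c "
from lid import *
held()"
```

```text
[ 499.06251567 -302.38710385  177.07289131] [179.77942251   0.59086416 124.98363458] [ 2.60788408 -1.37196768  3.19986685] 25.22079911382688 39.99976336956024 32.35
7535
plane [ 5.0000e-03 -1.1000e-02 -1.0178e+01] tilt deg 0.71
z rel -10.429968963202668 extent [-49.3 -27.5 -15.1] [33.6 46.6 -4.8]
circle fix 44.6 (rel TCP) [-4.7  1.9] 38
```

Call:
move_arm:
  plan:
    - [[0.7, 4, 0.5], 0, 1]
    - [[0.7, 4, 0.5], 0, 1]
    - [[0.7, 4, 0], 0, 1]
    - [[0.7, 4, 0], 0, 1]
    - [[0.7, 4, 0], 0, 1]

```text
time_s: 32.85
ee_pos: [530.9, -99.1, 178.2]
ee_rot: [-179.9, -0.1, 125.0]
force: [1.2, -0.1, -1.0]
gripper_width: 25.3
gripper_force: 40.0
```

Call:
move_arm:
  plan:
    - [[0.7, 4, 0], 0, 1]
    - [[0.7, 4, 0], 0, 1]
    - [[0.8, 4, 0], 0, 1]
    - [[0.7, 3.6, 0], 0, 1]
    - [[0, 0, 0], 0, 1]

```text
time_s: 33.35
ee_pos: [560.6, 59.2, 177.9]
ee_rot: [-180.0, -0.1, 125.2]
force: [-0.7, 0.1, -1.4]
gripper_width: 25.3
gripper_force: 40.0
```

Call:
move_arm:
  plan:
    - [[0, 0, 0], 0, 1]
    - [[0, 0, 0], 0, 1]
    - [[0, 0, 0], 0, 1]
    - [[0, 0, 0], 0, 1]

```text
time_s: 33.75
ee_pos: [560.4, 54.3, 178.9]
ee_rot: [-180.0, 0.0, 124.9]
force: [-0.0, -0.3, -1.0]
gripper_width: 24.8
gripper_force: 40.0
```

```bash
python3 -c "
from lid import *
held();held()
from jar import jar
jar()"
```

```text
[560.53351394  54.48880621 179.0037291 ] [-1.79999456e+02  3.33493092e-03  1.24894767e+02] [-0.00335942 -0.09270072 -1.36543899] 25.182333655353265 39.99969005584717 33.8
7540
plane [ 0.008 -0.013 -2.805] tilt deg 0.88
z rel -3.0668215482002665 extent [-45.9 -28.9  -7.8] [37.  44.3  2.9]
circle fix 44.6 (rel TCP) [-1.4 -0.4] 26
[560.60382171  54.63995279 179.04987063] [1.79993713e+02 5.49984423e-03 1.24906297e+02] [-0.93745827  0.18851406 -1.51888421] 25.301468955970584 39.999720454216 33.85
7547
plane [ 0.008 -0.014 -2.797] tilt deg 0.89
z rel -3.0682108223496414 extent [-45.9 -28.6  -7.6] [37.5 44.3  2.8]
circle fix 44.6 (rel TCP) [-1.4 -0.4] 35
[560.63722876  54.81774667 179.05772621] 33.9
seal 592 80.94318154775078 [561.6  54.4  39.8] [561.4  54.6]
post 156 [527.4 104. ] [527.5 103.9] 58.5 124.5
post 68 [510.7  23.3] [511.2  20.9] 60.4 -144.8
post 86 [609.5  89.3] [610.4  88.7] 59.7 33.5
white [(np.int32(132), [537.0, 63.0, 36.0])]
```

Call:
move_arm:
  plan:
    - [[0.1, 0, -2], 0, 1]
    - [[0, 0, -2], 0, 1]
    - [[0, 0, -2], 0, 1]
    - [[0, 0, -0.5], 0, 1]
    - [[0, 0, 0], 0, 1]
  squeeze: 55

```text
time_s: 34.4
ee_pos: [561.3, 55.3, 113.4]
ee_rot: [-179.9, -0.0, 125.0]
force: [0.5, 0.1, -0.6]
gripper_width: 24.8
gripper_force: 55.0
```

Call:
move_arm:
  plan:
    - [[0, 0, -0.2], 0, 1]
    - [[0, 0, -0.2], 0, 1]
    - [[0, 0, -0.2], 0, 1]
    - [[0, 0, -0.2], 0, 1]
    - [[0, 0, 0], 0, 1]

```text
time_s: 34.9
ee_pos: [561.5, 55.4, 105.9]
ee_rot: [-180.0, -0.0, 125.0]
force: [0.1, -0.4, -1.2]
gripper_width: 24.9
gripper_force: 55.0
```

```bash
python3 -c "
from lid import *
held()"
```

```text
[561.61598037  55.4485426  105.96258473] [ 1.79997437e+02 -1.76340987e-03  1.24979233e+02] [ 0.32937398  0.57458904 -1.70337521] 25.007555127961556 54.99960422515869 34.95
7545
plane [ 0.009 -0.014 -2.847] tilt deg 0.93
z rel -3.1214689508275626 extent [-46.  -38.3  -7.9] [50.8 50.1  2.9]
circle fix 44.6 (rel TCP) [-1.9  1.9] 8
```

Call:
move_arm:
  plan:
    - [[0, 0, -0.15], 0, 1]
    - [[0, 0, -0.15], 0, 1]
    - [[0, 0, -0.15], 0, 1]
    - [[0, 0, -0.15], 0, 1]
    - [[0, 0, 0], 0, 1]

```text
time_s: 35.45
ee_pos: [563.0, 55.2, 102.2]
ee_rot: [179.8, 0.1, 125.0]
force: [-1.6, -2.2, 10.6]
gripper_width: 24.9
gripper_force: 55.0
```

Call:
move_arm:
  plan:
    - [[0, 0, -0.15], 0, 1]
    - [[0, 0, -0.15], 0, 1]
    - [[0, 0, 0], 0, 1]

```text
time_s: 35.75
ee_pos: [563.1, 55.3, 99.3]
ee_rot: [179.8, 0.1, 124.9]
force: [-0.8, -1.1, 9.2]
gripper_width: 24.8
gripper_force: 55.0
```

Call:
move_arm:
  plan:
    - [[-0.05, 0, -0.15], 0, 1]
    - [[0, 0, -0.15], 0, 1]
    - [[0, 0, -0.15], 0, 1]
    - [[0, 0, 0], 0, 1]

```text
time_s: 36.15
ee_pos: [561.6, 55.4, 91.5]
ee_rot: [180.0, 0.0, 125.0]
force: [4.5, -0.0, -7.9]
gripper_width: 24.9
gripper_force: 55.0
```

Call:
move_arm:
  plan:
    - [[0, 0, -0.15], 0, 1]
    - [[0, 0, -0.15], 0, 1]
    - [[0, 0, -0.15], 0, 1]
    - [[0, 0, 0], 0, 1]

```text
time_s: 36.55
ee_pos: [561.3, 55.4, 88.7]
ee_rot: [180.0, 0.0, 125.0]
force: [0.8, -1.9, 3.7]
gripper_width: 24.9
gripper_force: 55.0
```

Call:
move_arm:
  plan:
    - [[0, 0, -0.15], 0, 1]
    - [[0, 0, -0.15], 0, 1]
    - [[0, 0, 0], 0, 1]
    - [[0, 0, 0], 0, 1]

```text
time_s: 36.95
ee_pos: [561.3, 55.4, 86.2]
ee_rot: [179.9, 0.0, 125.0]
force: [0.7, -1.3, 7.7]
gripper_width: 25.0
gripper_force: 55.0
```

Call:
move_arm:
  plan:
    - [[0, 0, -0.1], 0, 1]
    - [[0, 0, -0.1], 0, 1]
    - [[0, 0, 0], 0, 1]
    - [[0, 0, 0], 0, 1]

```text
time_s: 37.35
ee_pos: [561.3, 55.4, 86.1]
ee_rot: [179.9, 0.1, 125.0]
force: [-3.3, -1.3, 20.9]
gripper_width: 25.5
gripper_force: 55.0
```

Call:
move_arm:
  plan:
    - [[0, 0, 0.05], 0, 1]
    - [[0, 0, 0], 0, 1]
    - [[0, 0, 0], 0, 1]
    - [[0, 0, 0], 0, 1]
    - [[0, 0, 0], 0, 1]

```text
time_s: 37.85
ee_pos: [561.3, 55.4, 86.1]
ee_rot: [179.9, 0.1, 125.0]
force: [-2.6, -1.4, 16.5]
gripper_width: 25.0
gripper_force: 55.0
```

```bash
python3 -c "
from lid import *
held()
s=env.grab_frame('scene');C=cloud(s);h=hsv(s);b=(h[...,0]>105)&(h[...,0]<130)&(h[...,1]>150)&(np.hypot(C[...,0]-496,C[...,1]-239)<60)
print('cup z',np.percentile(C[b][:,2],[1,99]))"
```

```text
[561.31633846  55.39533835  86.14271038] [1.79914893e+02 5.53083826e-02 1.24981345e+02] [-2.83174206 -1.03944197 16.5583276 ] 24.980190703190765 55.009891390800476 37.9
7365
plane [ 0.006 -0.011 -2.755] tilt deg 0.71
z rel -2.948292857699485 extent [-45.8 -28.6  -8.5] [37.5 44.4  2.7]
circle fix 44.6 (rel TCP) [-1.3 -0.3] 35
cup z [ 0.11722609 65.29788114]
```

The lid is level, centred and seated, with about 16 N of push, and the cup is upright. I hand the job in.

```bash
python3 -c "
from workcell import env
print(env.job_done())"
```

```text
the job is handed in; nothing more can be done
None
```

I handed the job in at about 38 s, though no verdict came back: the balls are in the jar (I saw four there and none left in the cup), the cup stands empty and upright, and the lid is snapped in and still held down at about 16 N.

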